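# Lock a taper-shank arbor in the setting stand and fit its spacer rings

### The arm

A 7-joint arm with a two-finger parallel gripper is mounted at the origin on a cart in front of the work surface, level with it; the furniture and walls round the work are solid. World frame = base frame: x ahead of the robot, y to its left, z up, the work surface at z = 0. Lengths are in m, angles in degrees, forces in N, time in s.
With the tool pointing down it reaches from about 0.425 to 0.825 m from the base axis. Payload 3.6 kg.
Tool frame: the origin (TCP) lies at the very end of the fingers, on their centre line; the grasp point (between the pads) lies 19 mm behind it; z points along the fingers, y is the line along which they close (so a half turn about z gives the same grasp; the last joint's range is limited). The gripper opens to 93 mm and grips with 3 to 60 N. Pads are 15 mm wide; open, the fingers measure 128 mm over their backs; the gripper's body (75 mm by 188 mm) begins 65 mm behind the grasp point.
Start: joints at [-67.179, 35.231, -0.722, 81.555, 0.464, 63.22, -2.315], TCP at [0.268, 0.592, 0.219] pointing down, gripper open.
Joint ranges: [-178.69, 178.69], [-17.37, 117.87], [-77.05, 75.6], [15.02, 138.74], [-78.02, 258.01], [0.78, 113.62], [-162.83, 162.83]. Speed limits (degrees/s): [159.86, 159.86, 180, 180, 180, 180, 180].

### API

Orientations are given as a 3x3 rotation matrix whose columns are the frame's x, y, z axes.
In Python, from workcell import robot gives the robot as it stands.
- The arm moves only by the tool arm_command, never from a script. Its argument "rows" is a list of rows, each an object with "linear": the shift along the tool's x, y, z in mm, a list of three; "rot": the turn, a rotation vector about the tool's x, y, z in degrees, a list of three; "grip": the opening in per cent of the stroke, from 0 (shut) to 100 (fully open). A call has 1 to 12 rows; each row shifts and turns the commanded pose from where the row before left it, along the tool's axes as they then stand; what a row does not reach is not made up. A row lasts 1/12 s, in which the tool goes at most 41.7 mm and 7.16 degrees, less where a joint would pass 70% of its speed; a pose out of reach is approached as far as the arm can. A call with a gripper value outside its range is refused whole. The fingers move at their own pace and stop on an object; "force" is the grip in N (left out, the last holds). Time passes only in rows, so rows that do not move let the fingers close. It gives the time, the measured TCP pose, the force, the opening and the grip force at its end, in the units of the state.
- robot.observe(): the state, without advancing time (a new reading comes with each control period).
- robot.grab_frame(name): name is "side" or "top" or "wrist"; returns the picture (400x640x3 uint8, red, green, blue); there is no depth.
- robot.get_calibration(name): a dict with "mtx" (3x3 intrinsics, pixels), "k1" (the pictures are not rectified: a ray, as slopes to the right and down, at radius r is drawn at 1 + k1 r^2 times it, then the intrinsics apply), "R" (3x3) and "t" (3): a world point X has camera coordinates R X + t. Camera axes: x right, y down, z forward; pixel columns grow to the right and rows downward; lengths in m; the calibration is good to about 2 mm. A picture is of the moment at which its call begins: read the wrist's pose just before it. get_calibration takes no time and is no camera call; for the wrist camera it gives the pose at the moment of the call.
- robot.hand_in(): hands the job in; it is judged then, once.
The state is a dict: "time": time; "qpos": joint angles; "joint_velocities": joint speeds; "joint_torque": joint torques, N m; "ee_pos": TCP position; "tcp_rot": TCP orientation; "force": force on the tool from outside, world axes, zero at the start; "moment": the same for the moment, N m; "width": finger opening in m; "gripper_force": force on a finger pad.
Only numpy, scipy, OpenCV 4.12 (cv2) and the standard library are available. Lean on these libraries where they do the work, as an engineer would, in place of code of your own. Each camera call takes 0.05 s, during which the arm holds its last target. There are 200 camera calls.

### The job

Lift the short milling arbor out of the wooden tool block (not the pointed dead centre beside it), set its tapered shank in the leaning socket of the setting stand and let go of it. Then take the brass bar from its pocket in the block and tap the arbor's end with it, along the socket, until the taper locks with the collar down on the socket's face, and stand the bar back in its pocket. Last, slip both steel spacer rings over the arbor's spindle so that they lie on the collar as one closed column; leave the dead centre in its hole.

Things in the scene. Friction and masses are not known exactly. Their poses are not given: they have to be found in the camera images.
- stand: The fixed setting stand: a round steel head 61 mm across, clamped between two grey cheeks on a bolted base 136 x 124 mm. Origin: centre of the base's underside. The head leans 30 degrees from the vertical, towards the stand's -x side. Its bore is a self-locking 1:10 taper, 37 mm wide at the countersunk mouth, 32 mm just inside.
- socket_mouth (a point): Centre of the socket's mouth, in the plane of its flat round face, about 99 mm above the bench. z is the socket's axis, pointing out of it (30 degrees off vertical). An arbor set in lightly stands with its collar 3 to 9 mm off this face; taps or pushes of about 10 to 18 N along the axis, one or several, drive it down until the collar meets the face, and it stays there.
- arbor_mid (a point): The arbor, plain steel, 120 mm, 0.42 kg. Point: on its axis half-way along; z runs from shank to spindle. Tapered shank 62 mm long (19 mm wide at the bevelled tip, 27 mm wide 8 mm higher, 32 mm at the top); collar 46 mm wide, 2 to 14 mm above this point; spindle 22 mm wide, 14 to 60 mm above it, its last 7 mm narrowing to 13 mm: grip that. Home in the socket, this point is 2 mm inside the mouth.
- rack: The fixed tool block of light wood, 84 x 198 x 66 mm (x, y, z); origin: centre of its underside. Along its y axis, at -66, 0 and +66 mm, are the bar's pocket and two through holes 36 mm wide, in which arbor and dead centre stand shank down, collars on the block's top, in either order.
- dead_centre_mid (a point): The dead centre: the same shank and collar as the arbor, but above the collar a 32 mm wide stub that ends in a sharp point. This point is on its axis, 60 mm from the small end. Leave it in its hole.
- bar_mid (a point): The brass tapping bar, a plain round bar 30 mm wide and 105 mm long, 0.5 kg, with flat ends; this point is its centre, z along it. At the start it stands upright in its pocket with 75 mm above the block.
- bar_pocket (a point): Centre of the flat floor of the bar's pocket, z up: a round hole 37 mm wide and 30 mm deep in the block's top, at the end of the block away from the robot. The floor is 36 mm above the bench.
- ring1_mid (a point): A steel spacer ring 56 mm wide and 14 mm thick with a 25 mm hole, 0.14 kg, lying flat on the bench. The point is its centre (7 mm above the bench), z through the hole.
- ring2_mid (a point): The other spacer ring, the same in every way. Either may go on first; a ring let go once it is round the spindle slides down it by itself.

How it is judged:
By the outcome, as a careful person would: the job done as asked, in the order asked, and still so for the second after the job is handed in, with the robot touching nothing.
It also fails if it takes over 72 s, if anything falls off the work surface, if the arm or the gripper's body presses on something with over 40 N, if the wrist force passes 120 N, or if a joint passes its speed limit or range.

## Working session

There is one attempt and no reset: what is moved stays moved. The work goes in short steps, Python scripts to look and compute and a tool call to move; the robot and the scene stay as the last step left them, time stands still between calls to the robot, and variables do not carry over. Pictures are saved under pics/ and viewed, at most 10 in all, crops included, and the job is handed in when it is done.

Besides the shell and the picture viewer there is one more tool, called after "Call:" as a command line: name --argument value ..., lists and objects as JSON in quotes. arm_command: Moves the arm, as the interface text tells. Its arguments: {"type":"object","properties":{"rows":{"type":"array"},"force":{"type":"number"}},"required":["rows"]}

```bash
mkdir -p pics; cat > h.py <<'E'
import numpy as np, cv2
from workcell import robot
def grab(name,fn=None):
    c=robot.get_calibration(name); im=np.array(robot.grab_frame(name))
    if fn: cv2.imwrite('pics/'+fn,cv2.cvtColor(im,cv2.COLOR_RGB2BGR))
    return im,{k:(np.array(v) if k!='k1' else v) for k,v in c.items()}
def proj(c,X):
    X=np.atleast_2d(X)@c['R'].T+c['t']; s=X[:,:2]/X[:,2:]
    s=s*(1+c['k1']*(s**2).sum(1,keepdims=True))
    return s@c['mtx'][:2,:2].T+c['mtx'][:2,2]
def ray(c,uv):
    d=np.linalg.solve(c['mtx'],[uv[0],uv[1],1])[:2]; s=d.copy()
    for _ in range(20): s=d/(1+c['k1']*(s@s))
    r=c['R'].T@np.array([s[0],s[1],1]); o=-c['R'].T@c['t']
    return o,r/np.linalg.norm(r)
def onz(c,uv,z):
    o,r=ray(c,uv); return o+r*(z-o[2])/r[2]
def tri(rays):
    A=sum(np.eye(3)-np.outer(r,r) for o,r in rays); b=sum((np.eye(3)-np.outer(r,r))@o for o,r in rays)
    return np.linalg.solve(A,b)
def state():
    s=robot.observe(); return np.array(s['ee_pos']),np.array(s['tcp_rot']),s
def move(target):  # world shift expressed in tool axes, mm
    p,R,s=state(); return np.round(R.T@(np.array(target)-p)*1000,1)
E
python3 - <<'E'
from h import *
for n in('side','top'):
    im,c=grab(n,n+'0.png'); print(n,c['mtx'].round(1).tolist(),c['k1'],'pos',(-c['R'].T@c['t']).round(3),'fwd',c['R'][2].round(3))
p,R,s=state(); print(p,R.round(3),s['time'],s['width'],s['force'])
E
```

```text
side [[392.6, 0.0, 321.5], [0.0, 392.6, 201.1], [0.0, 0.0, 1.0]] -0.07944006990103401 pos [ 0.474 -0.788  0.423] fwd [ 0.076  0.913 -0.401]
top [[501.3, 0.0, 321.1], [0.0, 501.3, 201.7], [0.0, 0.0, 1.0]] -0.1372628000675472 pos [ 0.351 -0.021  1.179] fwd [ 0.163 -0.008 -0.987]
[0.26760239 0.59157419 0.21759141] [[-0.911  0.412 -0.001]
 [ 0.412  0.911 -0.002]
 [-0.    -0.002 -1.   ]] 0.1 0.09318726975011694 [-0.40960736  0.93080266  0.42932601]
```

View pics/top0.png

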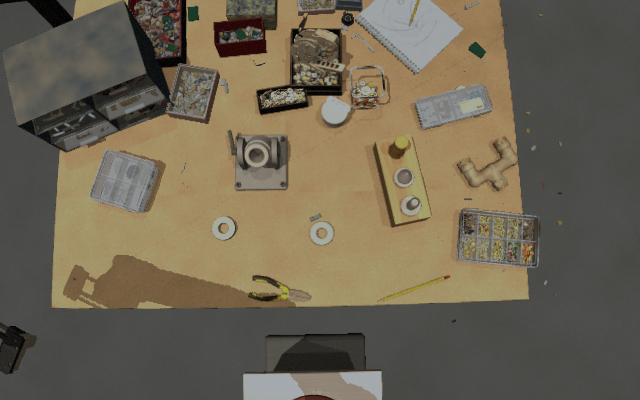

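View pics/side0.png

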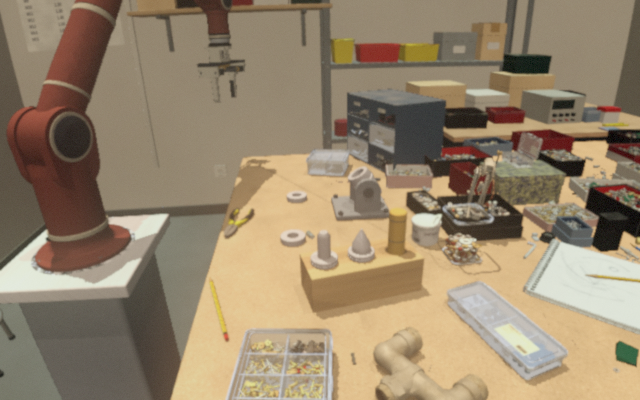

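```bash
python3 - <<'E'
from h import *
t=cv2.imread('pics/top0.png'); s=cv2.imread('pics/side0.png')
a=cv2.resize(t[120:250,205:440],None,fx=3.4,fy=3.4,interpolation=cv2.INTER_CUBIC)[:, :800]
cv2.imwrite('pics/topc.png',a)
b=cv2.resize(s[155:315,270:430],None,fx=3.7,fy=3.7,interpolation=cv2.INTER_CUBIC)
cv2.imwrite('pics/sidec.png',b)
g=cv2.cvtColor(t,cv2.COLOR_BGR2GRAY);hs=cv2.cvtColor(t,cv2.COLOR_BGR2HSV)
c={k:(np.array(v) if k!='k1' else v) for k,v in robot.get_calibration('top').items()}
m=((hs[...,1]<60)&(hs[...,2]>60)).astype(np.uint8)*255
for x0,x1,y0,y1,z in((205,245,212,245,.014),(300,340,218,250,.014),(230,295,130,195,0.01),(385,420,160,190,.08),(395,430,190,220,.08)):
    q=np.zeros_like(m); q[y0:y1,x0:x1]=m[y0:y1,x0:x1]
    k=max(cv2.findContours(q,0,2)[0],key=cv2.contourArea); (u,v),r=cv2.minEnclosingCircle(k)
    print((u,v),r,cv2.contourArea(k),onz(c,(u,v),z).round(4),cv2.minAreaRect(k))
# block outline by hue
w=((hs[...,0]>15)&(hs[...,0]<30)&(hs[...,1]>90)).astype(np.uint8)*255
print(hs[160,385],hs[200,385],hs[190,360],hs[215,425],hs[150,400])
E
```

```text
(223.0, 228.0) 11.70479965209961 397.0 [0.4857 0.2019 0.014 ] ((223.0, 228.0), (22.0, 22.0), 90.0)
(321.26922607421875, 232.88461303710938) 11.920077323913574 409.0 [ 0.469  -0.0284  0.014 ] ((321.5, 232.5), (23.0, 23.0), 0.0)
(258.0, 159.5) 39.95319747924805 2708.0 [0.6497 0.1192 0.01  ] ((258.0, 160.0), (56.0, 58.0), 0.0)
(403.47369384765625, 177.1842041015625) 9.933841705322266 287.0 [ 0.5833 -0.216   0.08  ] ((403.5, 177.5), (19.0, 19.0), 90.0)
(410.25, 205.375) 10.097284317016602 286.5 [ 0.5188 -0.2279  0.08  ] ((410.5, 205.5), (19.0, 19.0), 90.0)
[ 19 114 163] [ 16 136  86] [ 20 100 164] [ 28  90 165] [ 16 152  74]
```

View pics/topc.png

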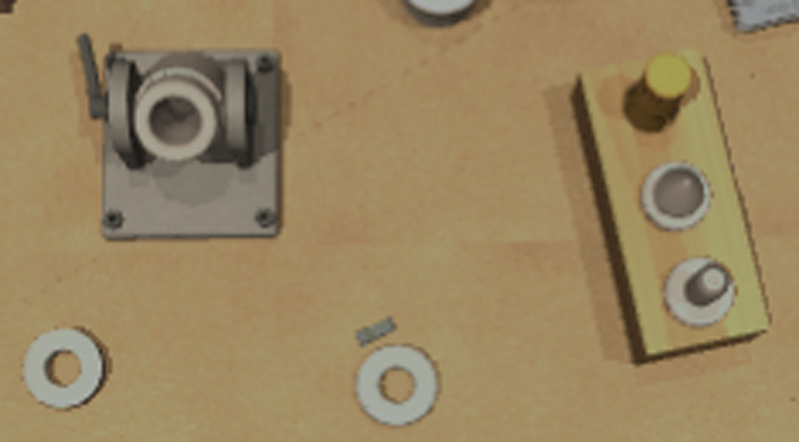

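View pics/sidec.png

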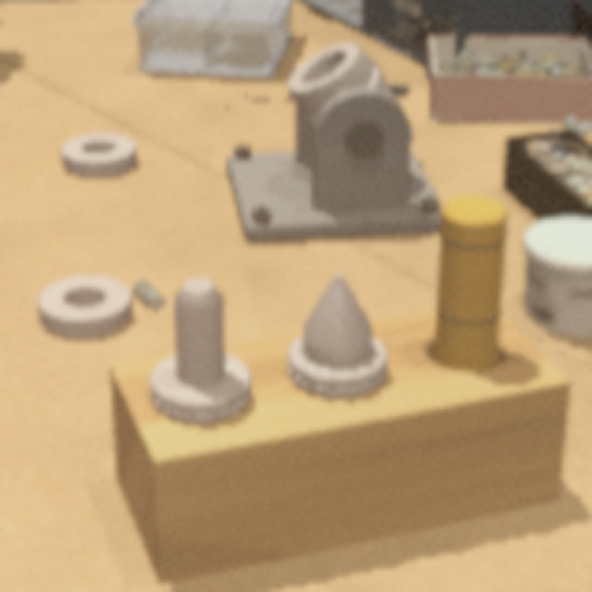

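The arbor (plain spindle) is at top px (411,204), the dead centre at (403,177) and the bar at (400,147). The socket mouth is at about (257,154) in the top view and (358,174) in the side view, leaning towards the robot. The rings are at (223,228) and (321,233).

```bash
python3 - <<'E'
from h import *
C={n:{k:(np.array(v) if k!='k1' else v) for k,v in robot.get_calibration(n).items()} for n in('top','side')}
T=lambda x,y:((x+.5)/3.4-.5+205,(y+.5)/3.4-.5+120)
S=lambda x,y:((x+.5)/3.7-.5+270,(y+.5)/3.7-.5+155)
def both(n,a,b):
    ra,rb=ray(C['top'],T(*a)),ray(C['side'],S(*b)); X=tri([ra,rb])
    print(n,X.round(4),'err px',(proj(C['top'],X)[0]-T(*a)).round(1),(proj(C['side'],X)[0]-S(*b)).round(1))
both('mouth',(177,115),(325,71))
both('arbor tip',(714,278),(199,286))
both('bar top',(668,77),(474,214))
both('ring near',(397,385),(86,297))
both('ring far',(64,369),(100,146))
for n,p,z in(('base c1',(105,50),.012),('c2',(280,52),.012),('c3',(281,237),.012),('c4',(103,237),.012),('blk a',(577,78),.066),('blk b',(705,57),.066),('blk c',(768,325),.066),('blk d',(643,358),.066),('arbor collar',(700,291),.078),('dc collar',(677,196),.078),('bar top@.141',(668,77),.141)):
    print(n,onz(C['top'],T(*p),z).round(4))
E
```

```text
mouth [0.6406 0.112  0.0951] err px [-0.   0.6] [ 0.5 -0.1]
arbor tip [ 0.5212 -0.2298  0.123 ] err px [-0.  -0.3] [-0.4  0.1]
bar top [ 0.6496 -0.2052  0.137 ] err px [ 0.1 -0.5] [-0.6  0.2]
ring near [ 0.4706 -0.0287  0.0127] err px [-0.1 -0.6] [-0.7  0.1]
ring far [0.487  0.2009 0.0136] err px [-0.  -0.7] [-0.6  0.1]
base c1 [0.7136 0.1738 0.012 ]
c2 [0.7087 0.0486 0.012 ]
c3 [0.5746 0.0495 0.012 ]
c4 [0.5777 0.1742 0.012 ]
blk a [ 0.6692 -0.1555  0.066 ]
blk b [ 0.6824 -0.2438  0.066 ]
blk c [ 0.4973 -0.2756  0.066 ]
blk d [ 0.4775 -0.191   0.066 ]
arbor collar [ 0.5194 -0.2289  0.078 ]
dc collar [ 0.5835 -0.217   0.078 ]
bar top@.141 [ 0.6473 -0.2043  0.141 ]
```

```bash
cat >> h.py <<'E'
from scipy.spatial.transform import Rotation as Ro, Slerp
def down(az): # tool pointing down, tool y at azimuth az deg
    a=np.radians(az); y=np.array([np.cos(a),np.sin(a),0]); z=np.array([0,0,-1.]); return np.c_[np.cross(y,z),y,z]
AX=np.array([-.5,0,.866]) # socket axis
def tilt(): # tool z along -AX, y along world -y
    y=np.array([0,-1.,0]); z=-AX/np.linalg.norm(AX); return np.c_[np.cross(y,z),y,z]
def plan(p1,R1,n,p0=None,R0=None):
    p,R,s=state(); p=p if p0 is None else np.array(p0); R=R if R0 is None else R0
    sl=Slerp([0,1],Ro.from_matrix([R,R1])); P=[p+(np.array(p1)-p)*i/n for i in range(n+1)]; Q=sl(np.linspace(0,1,n+1))
    rv=((Q[0].inv()*Q[1]).as_rotvec(degrees=True)).round(2).tolist()
    print('n',n,'rot',rv,'dist',np.linalg.norm(np.array(p1)-p).round(3)); 
    L=[(Q[i].inv().apply(P[i+1]-P[i])*1000).round(1).tolist() for i in range(n)]
    print(L if np.linalg.norm(rv)>.05 else L[0])
E
python3 - <<'E'
from h import *
# start tool-y az 65.7 ; go via mid to force the turning direction
p,R,s=state(); A=np.array([.52,-.229,.2]); az0=np.degrees(np.arctan2(R[1,1],R[0,1])); print(az0)
m=p+(A-p)/2
plan(m,down((az0-79.1)/2),12); plan(A,down(-79.1),12,m,down((az0-79.1)/2))
print(robot.get_calibration('wrist'))
E
```

```text
65.66448353688322
n 12 rot [-0.01, 0.01, 6.03] dist 0.429
[[-23.7, -26.8, 0.8], [-26.4, -24.2, 0.8], [-28.8, -21.3, 0.8], [-30.8, -18.1, 0.8], [-32.6, -14.8, 0.8], [-33.9, -11.3, 0.8], [-34.9, -7.7, 0.8], [-35.6, -4.0, 0.8], [-35.8, -0.2, 0.7], [-35.6, 3.6, 0.7], [-35.0, 7.3, 0.7], [-34.1, 10.9, 0.7]]
n 12 rot [0.0, 0.0, 6.03] dist 0.429
[[-32.7, 14.4, 0.7], [-31.0, 17.8, 0.7], [-29.0, 21.0, 0.7], [-26.6, 23.9, 0.7], [-24.0, 26.6, 0.7], [-21.0, 28.9, 0.7], [-17.9, 31.0, 0.7], [-14.5, 32.7, 0.7], [-11.0, 34.0, 0.7], [-7.4, 35.0, 0.7], [-3.7, 35.6, 0.7], [0.1, 35.8, 0.7]]
{'mtx': array([[307.66121986,   0.        , 323.46472792],
       [  0.        , 307.66121986, 198.67802193],
       [  0.        ,   0.        ,   1.        ]]), 'k1': 0.01478785596973835, 'R': array([[ 0.41045564,  0.91187777, -0.00225929],
       [ 0.87604493, -0.39363634,  0.27856006],
       [ 0.25312339, -0.11631579, -0.96041615]]), 't': array([-0.64994231, -0.03386232,  0.39055599])}
```

Call:
arm_command --rows '[{"linear":[-24,-27,1],"rot":[0,0,6],"grip":100},{"linear":[-26,-24,1],"rot":[0,0,6],"grip":100},{"linear":[-29,-21,1],"rot":[0,0,6],"grip":100},{"linear":[-31,-18,1],"rot":[0,0,6],"grip":100},{"linear":[-33,-15,1],"rot":[0,0,6],"grip":100},{"linear":[-34,-11,1],"rot":[0,0,6],"grip":100},{"linear":[-35,-8,1],"rot":[0,0,6],"grip":100},{"linear":[-36,-4,1],"rot":[0,0,6],"grip":100},{"linear":[-36,0,1],"rot":[0,0,6],"grip":100},{"linear":[-36,4,1],"rot":[0,0,6],"grip":100},{"linear":[-35,7,1],"rot":[0,0,6],"grip":100},{"linear":[-34,11,1],"rot":[0,0,6],"grip":100}]'

```text
time: 1.1
ee_pos: [0.3966, 0.1793, 0.2065]
tcp_rot: [[0.115, 0.993, -0.0], [0.993, -0.115, 0.0], [-0.0, -0.0, -1.0]]
force: [0.5, -0.1, 1.2]
width: 0.0929
gripper_force: 0.0
```

Call:
arm_command --rows '[{"linear":[-33,14,1],"rot":[0,0,6],"grip":100},{"linear":[-31,18,1],"rot":[0,0,6],"grip":100},{"linear":[-29,21,1],"rot":[0,0,6],"grip":100},{"linear":[-27,24,1],"rot":[0,0,6],"grip":100},{"linear":[-24,27,1],"rot":[0,0,6],"grip":100},{"linear":[-21,29,1],"rot":[0,0,6],"grip":100},{"linear":[-18,31,1],"rot":[0,0,6],"grip":100},{"linear":[-15,33,1],"rot":[0,0,6],"grip":100},{"linear":[-11,34,1],"rot":[0,0,6],"grip":100},{"linear":[-7,35,1],"rot":[0,0,6],"grip":100},{"linear":[-4,36,1],"rot":[0,0,6],"grip":100},{"linear":[0,36,1],"rot":[0,0,6],"grip":100}]'

```text
time: 2.1
ee_pos: [0.5271, -0.2314, 0.1942]
tcp_rot: [[0.98, 0.197, -0.001], [0.197, -0.98, 0.001], [-0.001, -0.001, -1.0]]
force: [0.8, 0.9, -0.8]
width: 0.093
gripper_force: 0.0
```

```bash
python3 - <<'E'
from h import *
p,R,s=state(); print(p.round(4),R.round(3),s['time'],np.round(s['qpos'],1))
im,c=grab('wrist','w1.png')
print(proj(c,[[.52,-.229,.124],[.5194,-.2289,.078],[.648,-.2045,.141],[.5835,-.217,.078]]).round(1))
E
```

```text
[ 0.5271 -0.2314  0.1942] [[ 0.98   0.197 -0.001]
 [ 0.197 -0.98   0.001]
 [-0.001 -0.001 -1.   ]] 2.1 [ -3.1  34.9  40.5  96.9 -26.   58.  -32.1]
[[319.7 217.9]
 [320.1 202.1]
 [321.   34.5]
 [321.1 132.6]]
```

View pics/w1.png

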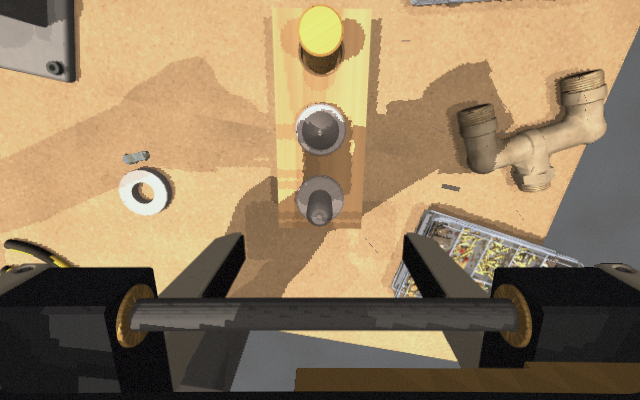

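The wrist view shows the arbor's spindle tip at (320,217), as predicted. The dead centre is at (320,131) and the bar top at (320,31). I'm descending and gripping.

Call:
arm_command --rows '[{"linear":[-7,-4,10],"rot":[0,0,0],"grip":100},{"linear":[0,0,30],"rot":[0,0,0],"grip":100},{"linear":[0,0,30],"rot":[0,0,0],"grip":100},{"linear":[0,0,30],"rot":[0,0,0],"grip":100},{"linear":[0,0,11],"rot":[0,0,0],"grip":100},{"linear":[0,0,0],"rot":[0,0,0],"grip":10},{"linear":[0,0,0],"rot":[0,0,0],"grip":10},{"linear":[0,0,0],"rot":[0,0,0],"grip":10},{"linear":[0,0,0],"rot":[0,0,0],"grip":10},{"linear":[0,0,0],"rot":[0,0,0],"grip":10},{"linear":[0,0,0],"rot":[0,0,0],"grip":10},{"linear":[0,0,0],"rot":[0,0,0],"grip":10}]' --force 40

```text
time: 3.15
ee_pos: [0.5197, -0.2277, 0.0844]
tcp_rot: [[0.979, 0.202, 0.001], [0.202, -0.979, -0.0], [0.001, 0.001, -1.0]]
force: [-0.3, -0.0, -0.3]
width: 0.0509
gripper_force: 0.0
```

Call:
arm_command --rows '[{"linear":[0,0,0],"rot":[0,0,0],"grip":10},{"linear":[0,0,0],"rot":[0,0,0],"grip":10},{"linear":[0,0,0],"rot":[0,0,0],"grip":10},{"linear":[0,0,0],"rot":[0,0,0],"grip":10},{"linear":[0,0,0],"rot":[0,0,0],"grip":10},{"linear":[0,0,0],"rot":[0,0,0],"grip":10},{"linear":[0,0,-10],"rot":[0,0,0],"grip":10},{"linear":[0,0,-25],"rot":[0,0,0],"grip":10},{"linear":[0,0,-35],"rot":[0,0,0],"grip":10},{"linear":[0,0,-35],"rot":[0,0,0],"grip":10},{"linear":[0,0,-35],"rot":[0,0,0],"grip":10}]'

```text
time: 4.07
ee_pos: [0.518, -0.2265, 0.2245]
tcp_rot: [[0.979, 0.202, -0.004], [0.202, -0.979, 0.002], [-0.003, -0.003, -1.0]]
force: [1.2, -0.2, -4.2]
width: 0.0215
gripper_force: 40.0
```

```bash
python3 - <<'E'
from h import *
p,R,s=state(); print(p.round(4),s['time'],np.round(s['qpos'],1),s['width'],s['gripper_force'],s['force'])
# spindle/TCP: arbor mid relative to TCP in tool z: grasp TCP z .0844 vs mid .064 -> mid is .0205 ahead of TCP
off=.0205; M=np.array([.6408,.112,.099])
tgt=M+AX*.0900-AX*(-off)   # mid 90mm above mouth (tip 30 mm off the face)
print('tcp target',tgt.round(4)); plan(tgt,tilt(),13)
E
```

```text
[ 0.518  -0.2265  0.2245] 4.0667 [ -4.5  32.3  42.   96.1 -24.1  61.2 -33.3] 0.021519329805396836 39.99384952039691 [ 1.17750482 -0.18431793 -4.21417122]
tcp target [0.5856 0.112  0.1947]
n 13 rot [-0.25, 2.31, 0.87] dist 0.346
[[10.4, -24.4, 2.3], [9.9, -24.6, 2.6], [9.4, -24.8, 2.9], [8.9, -24.9, 3.2], [8.4, -25.1, 3.4], [7.9, -25.2, 3.6], [7.3, -25.3, 3.8], [6.8, -25.5, 4.0], [6.2, -25.6, 4.2], [5.7, -25.7, 4.3], [5.1, -25.8, 4.4], [4.5, -25.9, 4.5], [3.9, -26.0, 4.6]]
```

Call:
arm_command --rows '[{"linear":[10,-24,2],"rot":[-0.25,2.3,0.9],"grip":10},{"linear":[10,-25,3],"rot":[-0.25,2.3,0.9],"grip":10},{"linear":[9,-25,3],"rot":[-0.25,2.3,0.9],"grip":10},{"linear":[9,-25,3],"rot":[-0.25,2.3,0.9],"grip":10},{"linear":[8,-25,3],"rot":[-0.25,2.3,0.9],"grip":10},{"linear":[8,-25,4],"rot":[-0.25,2.3,0.9],"grip":10},{"linear":[7,-25,4],"rot":[-0.25,2.3,0.9],"grip":10},{"linear":[7,-25,4],"rot":[-0.25,2.3,0.9],"grip":10},{"linear":[6,-26,4],"rot":[-0.25,2.3,0.9],"grip":10},{"linear":[6,-26,4],"rot":[-0.25,2.3,0.9],"grip":10},{"linear":[5,-26,4],"rot":[-0.25,2.3,0.9],"grip":10},{"linear":[5,-26,5],"rot":[-0.25,2.3,0.9],"grip":10}]'

```text
time: 5.07
ee_pos: [0.5799, 0.0866, 0.1951]
tcp_rot: [[0.887, 0.01, 0.462], [0.011, -1.0, 0.002], [0.462, 0.003, -0.887]]
force: [1.5, -0.0, -4.3]
width: 0.0216
gripper_force: 40.0
```

Call:
arm_command --rows '[{"linear":[4,-26,5],"rot":[-0.25,2.3,0.9],"grip":10},{"linear":[0,0,0],"rot":[0,0,0],"grip":10},{"linear":[0,0,0],"rot":[0,0,0],"grip":10}]'

```text
time: 5.32
ee_pos: [0.5848, 0.1144, 0.1912]
tcp_rot: [[0.869, 0.001, 0.494], [0.001, -1.0, -0.0], [0.494, 0.001, -0.869]]
force: [-0.8, -0.7, -4.1]
width: 0.0212
gripper_force: 40.0
```

```bash
python3 - <<'E'
from h import *
p,R,s=state(); print(p.round(4),R.round(3).tolist(),s['time'],np.round(s['qpos'],1),s['width'],s['force'])
M=np.array([.6408,.112,.099]); tgt=M+AX*.0900+AX*.0205
plan(tgt,tilt(),3)
a,_=grab('top'); b,_=grab('side')
o=np.hstack([cv2.resize(a[110:210,205:305],None,fx=4,fy=4,interpolation=2),cv2.resize(b[100:200,305:405],None,fx=4,fy=4,interpolation=2)])
cv2.imwrite('pics/ts.png',o[...,::-1])
# predicted axis points: arbor tip & collar & spindle end from tcp
im,c=grab('wrist')
E
```

```text
[0.5848 0.1144 0.1912] [[0.869, 0.001, 0.494], [0.001, -1.0, -0.0], [0.494, 0.001, -0.869]] 5.3167 [-43.9  26.6  37.1 120.1 -46.   12.3 -60.9] 0.021168725556863735 [-0.82944195 -0.65099271 -4.05426346]
n 3 rot [0.0, 0.13, 0.02] dist 0.004
[[0.8, 0.8, -0.9], [0.8, 0.8, -0.9], [0.8, 0.8, -0.9]]
```

View pics/ts.png

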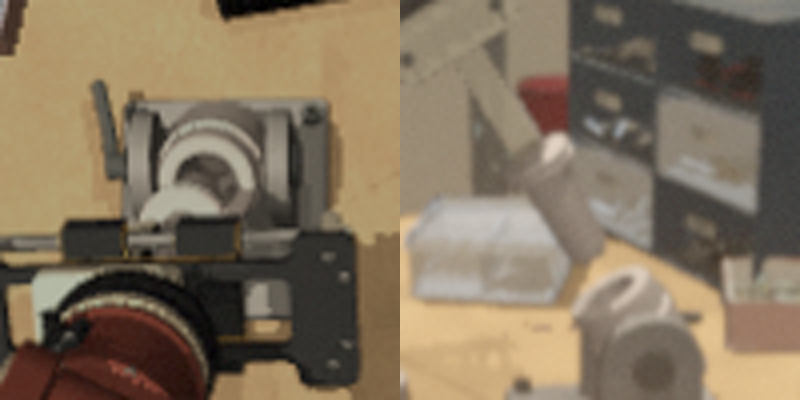

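```bash
python3 - <<'E'
from h import *
p,R,s=state(); z=R[:,2]
for n,(u0,v0),ox in(('top',(205,110),0),('side',(305,100),400)):
    c={k:(np.array(v) if k!='k1' else v) for k,v in robot.get_calibration(n).items()}
    for nm,X in(('tip',p+z*.0805),('collar shank side',p+z*.0185),('collar top',p+z*.0065),('mouth',np.array([.6408,.112,.097]))):
        q=proj(c,X)[0]; print(n,nm,X.round(4),((q-[u0,v0])*4+[ox,0]).round(0))
E
```

```text
top tip [0.6273 0.109  0.1235] [206. 186.]
top collar shank side [0.5963 0.1094 0.1772] [192. 219.]
top collar top [0.5903 0.1095 0.1876] [190. 225.]
top mouth [0.6408 0.112  0.097 ] [206. 175.]
side tip [0.6273 0.109  0.1235] [592. 254.]
side collar shank side [0.5963 0.1094 0.1772] [540. 170.]
side collar top [0.5903 0.1095 0.1876] [530. 153.]
side mouth [0.6408 0.112  0.097 ] [612. 292.]
```

Call:
arm_command --rows '[{"linear":[-1,-3,8],"rot":[0,0,0],"grip":10},{"linear":[0,0,12],"rot":[0,0,0],"grip":10},{"linear":[0,0,12],"rot":[0,0,0],"grip":10},{"linear":[0,0,12],"rot":[0,0,0],"grip":10},{"linear":[0,0,10],"rot":[0,0,0],"grip":10},{"linear":[0,0,0],"rot":[0,0,0],"grip":10}]'

```text
time: 5.97
ee_pos: [0.6123, 0.1125, 0.1439]
tcp_rot: [[0.869, -0.007, 0.495], [-0.006, -1.0, -0.004], [0.495, 0.001, -0.869]]
force: [-2.4, 0.9, -6.0]
width: 0.0214
gripper_force: 40.0
```

```bash
cat >> h.py <<'E'
def rel(M=np.array([.6408,.112,.099]),off=.0205):
    p,R,s=state(); X=p+R[:,2]*off-M; a=AX/np.linalg.norm(AX); h=X@a
    print('t',round(s['time'],2),'along',round(h*1000,1),'lat',((X-h*a)*1000).round(1),'F',np.round(s['force'],1),'w',round(s['width'],4),'gf',round(s['gripper_force'],1),'z',R[:,2].round(3))
E
python3 -c "
from h import *
rel()"
```

```text
t 5.97 along 32.6 lat [-2.   0.4 -1.2] F [-2.4  0.9 -6. ] w 0.0214 gf 40.0 z [ 0.495 -0.004 -0.869]
```

Call:
arm_command --rows '[{"linear":[0,0,8],"rot":[0,0,0],"grip":10},{"linear":[0,0,8],"rot":[0,0,0],"grip":10},{"linear":[0,0,5],"rot":[0,0,0],"grip":10},{"linear":[0,0,0],"rot":[0,0,0],"grip":10}]'

```text
time: 6.3
ee_pos: [0.622, 0.1132, 0.1257]
tcp_rot: [[0.869, -0.006, 0.495], [-0.005, -1.0, -0.004], [0.495, 0.001, -0.869]]
force: [-3.0, 1.2, -8.1]
width: 0.0213
gripper_force: 40.0
```

```bash
python3 -c "
from h import *
rel()"
```

```text
t 6.3 along 12.0 lat [-2.6  1.1 -1.5] F [-3.   1.2 -8.1] w 0.0213 gf 40.0 z [ 0.495 -0.004 -0.869]
```

Call:
arm_command --rows '[{"linear":[0,0,3],"rot":[0,0,0],"grip":10},{"linear":[0,0,3],"rot":[0,0,0],"grip":10},{"linear":[0,0,0],"rot":[0,0,0],"grip":10}]'

```text
time: 6.55
ee_pos: [0.6246, 0.1133, 0.1208]
tcp_rot: [[0.869, -0.006, 0.495], [-0.004, -1.0, -0.004], [0.495, 0.001, -0.869]]
force: [-4.1, 1.5, -10.6]
width: 0.0213
gripper_force: 40.0
```

```bash
python3 -c "
from h import *
rel()"
```

```text
t 6.55 along 6.5 lat [-2.9  1.2 -1.6] F [ -4.1   1.5 -10.6] w 0.0213 gf 40.0 z [ 0.495 -0.004 -0.869]
```

Call:
arm_command --rows '[{"linear":[-2,-1,2],"rot":[0,0,0],"grip":10},{"linear":[0,0,2],"rot":[0,0,0],"grip":10},{"linear":[0,0,0],"rot":[0,0,0],"grip":10}]'

```text
time: 6.8
ee_pos: [0.6258, 0.1134, 0.1178]
tcp_rot: [[0.867, -0.007, 0.498], [-0.005, -1.0, -0.005], [0.498, 0.002, -0.867]]
force: [-6.7, 0.5, -4.5]
width: 0.0212
gripper_force: 40.0
```

```bash
python3 -c "
from h import *
rel()"
```

```text
t 6.8 along 3.3 lat [-3.2  1.3 -1.8] F [-6.7  0.5 -4.5] w 0.0212 gf 40.0 z [ 0.498 -0.005 -0.867]
```

Call:
arm_command --rows '[{"linear":[0,0,0],"rot":[0,0,0],"grip":70},{"linear":[0,0,0],"rot":[0,0,0],"grip":70},{"linear":[0,0,0],"rot":[0,0,0],"grip":70},{"linear":[0,0,0],"rot":[0,0,0],"grip":70},{"linear":[0,0,-10],"rot":[0,0,0],"grip":70},{"linear":[0,0,-25],"rot":[0,0,0],"grip":70},{"linear":[0,0,-30],"rot":[0,0,0],"grip":70},{"linear":[0,0,-30],"rot":[0,0,0],"grip":70}]'

```text
time: 7.47
ee_pos: [0.5814, 0.1135, 0.2027]
tcp_rot: [[0.863, -0.009, 0.504], [-0.006, -1.0, -0.007], [0.504, 0.003, -0.864]]
force: [0.4, 1.1, 0.3]
width: 0.0645
gripper_force: 0.0
```

```bash
python3 - <<'E'
from h import *
rel()
im,c=grab('wrist'); b,cs=grab('side'); a,ct=grab('top')
o=np.hstack([cv2.resize(a[120:190,215:315],None,fx=4,fy=4,interpolation=2),cv2.resize(b[130:200,305:405],None,fx=4,fy=4,interpolation=2)])
cv2.imwrite('pics/seat.png',np.vstack([o,cv2.resize(im,(480,300)) @ np.eye(3) if 0 else np.pad(cv2.resize(im,(480,300)),((0,0),(160,160),(0,0)))])[...,::-1])
p,R,s=state(); plan([.650,-.2045,.190],down(-79.1),12); print(p.round(4),np.round(s['qpos'],0))
E
```

```text
t 7.47 along 99.0 lat [0.5 1.4 0.3] F [0.4 1.1 0.3] w 0.0645 gf 0.0 z [ 0.504 -0.007 -0.864]
n 12 rot [0.26, -2.53, -0.9] dist 0.328
[[4.4, 26.7, 4.0], [4.1, 26.8, 3.7], [3.9, 26.8, 3.4], [3.6, 26.9, 3.1], [3.3, 27.0, 2.8], [3.0, 27.0, 2.5], [2.7, 27.1, 2.3], [2.3, 27.1, 2.1], [2.0, 27.2, 1.9], [1.6, 27.2, 1.6], [1.3, 27.2, 1.5], [0.9, 27.3, 1.3]]
[0.5819 0.1159 0.2036] [-49.  27.  44. 120. -52.  14. -56.]
```

View pics/seat.png

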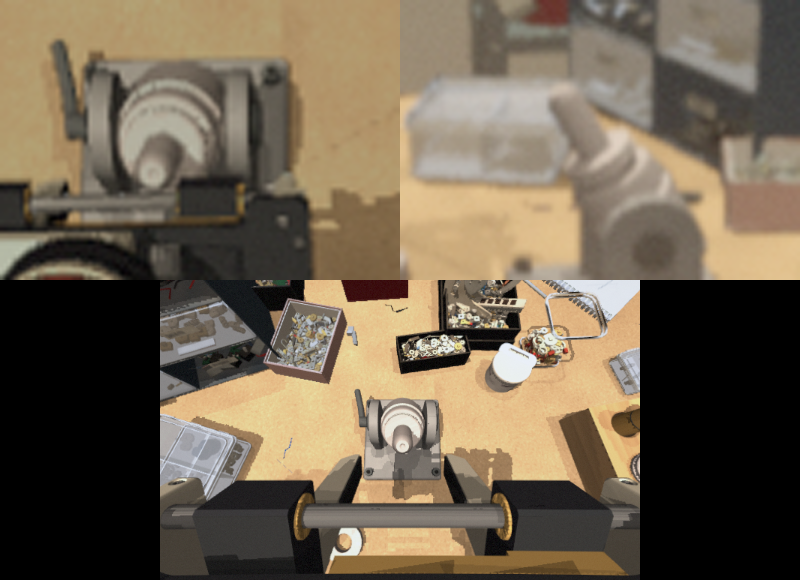

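The arbor stands in the socket with a gap below its collar. Its spindle tip is at about (253,163) in the top view, (346,154) in the side view and (323,223) in the wrist view.

```bash
python3 - <<'E'
from h import *
C={n:{k:(np.array(v) if k!='k1' else v) for k,v in robot.get_calibration(n).items()} for n in('top','side','wrist')}
u={'top':(252.6,162.6),'side':(345.4,153.4),'wrist':(322.2,222.2)}
for ns in(('top','side'),('side','wrist'),('top','side','wrist')):
    X=tri([ray(C[n],u[n]) for n in ns]); print(ns,X.round(4),{n:(proj(C[n],X)[0]-u[n]).round(1).tolist() for n in ns})
# expected: mouth + AX*(58+gap)
print(np.array([.6408,.112,.099])+AX*.064)
E
```

```text
('top', 'side') [0.6089 0.1142 0.1478] {'top': [0.0, -0.4], 'side': [-0.3, 0.1]}
('side', 'wrist') [0.6085 0.1174 0.1468] {'side': [-0.7, 0.1], 'wrist': [0.2, -2.2]}
('top', 'side', 'wrist') [0.6083 0.1159 0.147 ] {'top': [-0.7, -0.0], 'side': [-0.7, 0.2], 'wrist': [2.1, -2.0]}
[0.6088   0.112    0.154424]
```

Call:
arm_command --rows '[{"linear":[4,27,4],"rot":[0.3,-2.5,-0.9],"grip":70},{"linear":[4,27,4],"rot":[0.3,-2.5,-0.9],"grip":70},{"linear":[4,27,3],"rot":[0.3,-2.5,-0.9],"grip":70},{"linear":[4,27,3],"rot":[0.3,-2.5,-0.9],"grip":70},{"linear":[3,27,3],"rot":[0.3,-2.5,-0.9],"grip":70},{"linear":[3,27,2],"rot":[0.3,-2.5,-0.9],"grip":70},{"linear":[3,27,2],"rot":[0.3,-2.5,-0.9],"grip":70},{"linear":[2,27,2],"rot":[0.2,-2.5,-0.9],"grip":70},{"linear":[2,27,2],"rot":[0.2,-2.5,-0.9],"grip":70},{"linear":[2,27,2],"rot":[0.2,-2.5,-0.9],"grip":70},{"linear":[1,27,1],"rot":[0.2,-2.5,-0.9],"grip":70},{"linear":[1,27,1],"rot":[0.2,-2.5,-0.9],"grip":70}]'

```text
time: 8.62
ee_pos: [0.6487, -0.2081, 0.185]
tcp_rot: [[0.982, 0.188, -0.001], [0.188, -0.982, 0.002], [-0.001, -0.002, -1.0]]
force: [1.3, 0.1, 0.4]
width: 0.0649
gripper_force: 0.0
```

Call:
arm_command --rows '[{"linear":[0,0,0],"rot":[0,0,0],"grip":70},{"linear":[0,0,0],"rot":[0,0,0],"grip":70}]'

```text
time: 8.78
ee_pos: [0.648, -0.2086, 0.1845]
tcp_rot: [[0.983, 0.184, -0.001], [0.184, -0.983, 0.001], [-0.0, -0.001, -1.0]]
force: [0.3, 0.9, 0.6]
width: 0.0652
gripper_force: 0.0
```

```bash
python3 - <<'E'
from h import *
im,c=grab('wrist','w2.png'); p,R,s=state(); print(p.round(4),s['time'],np.round(s['qpos'],0))
hs=cv2.cvtColor(im,cv2.COLOR_RGB2HSV)
print(proj(c,[.650,-.2045,.141]).round(1))
q=proj(c,[.650,-.2045,.141])[0].astype(int)
m=((hs[...,0]>20)&(hs[...,0]<32)&(hs[...,1]>150)&(hs[...,2]>120)).astype(np.uint8)
for k in cv2.findContours(m,0,2)[0]:
    if cv2.contourArea(k)>150: 
        (u,v),r=cv2.minEnclosingCircle(k); print((round(u,1),round(v,1)),round(r,1),cv2.contourArea(k),onz(c,(u,v),.141).round(4))
plan([.650,-.2045,.1],down(-79.1),4)
E
```

```text
[ 0.6479 -0.2064  0.1849] 8.8333 [ -6.  46.  43.  79. -32.  68. -38.]
[[319.3 218.3]]
n 4 rot [-0.03, 0.0, -0.04] dist 0.085
[0.6, -0.3, 21.2]
```

Call:
arm_command --rows '[{"linear":[1,0,21],"rot":[0,0,0],"grip":70},{"linear":[1,0,21],"rot":[0,0,0],"grip":70},{"linear":[0,0,22],"rot":[0,0,0],"grip":70},{"linear":[0,0,21],"rot":[0,0,0],"grip":70},{"linear":[0,0,0],"rot":[0,0,0],"grip":20},{"linear":[0,0,0],"rot":[0,0,0],"grip":20},{"linear":[0,0,0],"rot":[0,0,0],"grip":20},{"linear":[0,0,0],"rot":[0,0,0],"grip":20},{"linear":[0,0,0],"rot":[0,0,0],"grip":20},{"linear":[0,0,0],"rot":[0,0,0],"grip":20},{"linear":[0,0,0],"rot":[0,0,0],"grip":20},{"linear":[0,0,0],"rot":[0,0,0],"grip":20}]' --force 60

```text
time: 9.83
ee_pos: [0.6501, -0.2048, 0.1028]
tcp_rot: [[0.982, 0.188, 0.001], [0.188, -0.982, 0.001], [0.001, -0.001, -1.0]]
force: [-0.7, 1.3, 5.6]
width: 0.0294
gripper_force: 60.0
```

```bash
python3 - <<'E'
from h import *
p,R,s=state(); print(p.round(4),s['time'],s['width'],s['gripper_force'],s['force'])
E
```

```text
[ 0.6501 -0.2048  0.1028] 9.8333 0.02939760781708961 59.99698340892792 [-0.66236107  1.28751889  5.6251705 ]
```

```bash
python3 - <<'E'
from h import *
plan([.561,.1145,.230],tilt(),14,[.6501,-.2048,.190],down(-79.1))
E
```

```text
n 14 rot [-0.2, 2.14, 0.76] dist 0.334
[[-1.9, -23.6, -2.9], [-2.1, -23.6, -3.0], [-2.3, -23.5, -3.2], [-2.5, -23.5, -3.4], [-2.7, -23.4, -3.5], [-2.9, -23.4, -3.7], [-3.1, -23.3, -3.9], [-3.2, -23.3, -4.1], [-3.4, -23.2, -4.3], [-3.5, -23.2, -4.5], [-3.6, -23.1, -4.8], [-3.8, -23.0, -5.0], [-3.9, -23.0, -5.2], [-4.0, -22.9, -5.4]]
```

Call:
arm_command --rows '[{"linear":[0,0,-10],"rot":[0,0,0],"grip":20},{"linear":[0,0,-22],"rot":[0,0,0],"grip":20},{"linear":[0,0,-28],"rot":[0,0,0],"grip":20},{"linear":[0,0,-28],"rot":[0,0,0],"grip":20}]'

```text
time: 10.17
ee_pos: [0.6479, -0.2038, 0.1878]
tcp_rot: [[0.982, 0.187, -0.007], [0.188, -0.982, 0.003], [-0.006, -0.004, -1.0]]
force: [0.2, 0.4, -6.4]
width: 0.0294
gripper_force: 60.0
```

Call:
arm_command --rows '[{"linear":[-2,-24,-5],"rot":[-0.2,2.1,0.8],"grip":20},{"linear":[-2,-24,-5],"rot":[-0.2,2.1,0.8],"grip":20},{"linear":[-2,-23,-5],"rot":[-0.2,2.1,0.8],"grip":20},{"linear":[-2,-23,-5],"rot":[-0.2,2.1,0.8],"grip":20},{"linear":[-3,-23,-5],"rot":[-0.2,2.1,0.8],"grip":20},{"linear":[-3,-23,-5],"rot":[-0.2,2.1,0.8],"grip":20},{"linear":[-3,-23,-4],"rot":[-0.2,2.2,0.8],"grip":20},{"linear":[-3,-23,-4],"rot":[-0.2,2.2,0.8],"grip":20},{"linear":[-3,-23,-4],"rot":[-0.2,2.2,0.7],"grip":20},{"linear":[-3,-23,-4],"rot":[-0.2,2.2,0.7],"grip":20},{"linear":[-4,-23,-4],"rot":[-0.2,2.2,0.7],"grip":20},{"linear":[-4,-23,-4],"rot":[-0.2,2.2,0.7],"grip":20}]'

```text
time: 11.17
ee_pos: [0.5727, 0.0682, 0.2305]
tcp_rot: [[0.902, 0.024, 0.432], [0.024, -1.0, 0.007], [0.432, 0.004, -0.902]]
force: [1.0, 0.6, -5.9]
width: 0.0292
gripper_force: 60.0
```

Call:
arm_command --rows '[{"linear":[-4,-23,-4],"rot":[-0.2,2.1,0.7],"grip":20},{"linear":[-4,-23,-4],"rot":[-0.2,2.1,0.7],"grip":20},{"linear":[0,0,0],"rot":[0,0,0],"grip":20},{"linear":[0,0,0],"rot":[0,0,0],"grip":20}]'

```text
time: 11.5
ee_pos: [0.5604, 0.1161, 0.2328]
tcp_rot: [[0.87, 0.006, 0.493], [0.005, -1.0, 0.003], [0.493, -0.0, -0.87]]
force: [0.5, -0.3, -5.3]
width: 0.0294
gripper_force: 60.0
```

```bash
python3 - <<'E'
from h import *
rel(M=np.array([.607,.1145,.150]),off=.067); p,R,s=state(); print(p.round(4)); plan([.561,.1145,.230],tilt(),2)
b,cs=grab('side'); a,ct=grab('top')
o=np.hstack([cv2.resize(a[120:190,215:315],None,fx=4,fy=4,interpolation=2),cv2.resize(b[120:190,305:405],None,fx=4,fy=4,interpolation=2)])
cv2.imwrite('pics/tap.png',o[...,::-1])
E
```

```text
t 11.5 along 28.0 lat [0.5 1.8 0.3] F [ 0.5 -0.3 -5.3] w 0.0294 gf 60.0 z [ 0.493  0.003 -0.87 ]
[0.5604 0.1161 0.2328]
n 2 rot [-0.1, 0.23, 0.15] dist 0.003
[[-0.5, 0.8, 1.4], [-0.5, 0.8, 1.4]]
```

View pics/tap.png

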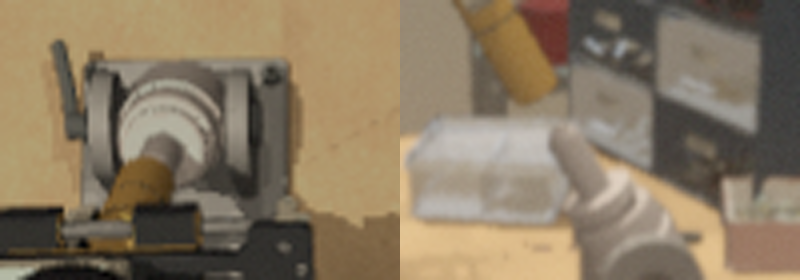

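Call:
arm_command --rows '[{"linear":[0,1,6],"rot":[0,0,0],"grip":20},{"linear":[0,1,8],"rot":[0,0,0],"grip":20},{"linear":[0,0,5],"rot":[0,0,0],"grip":20},{"linear":[0,0,2],"rot":[0,0,0],"grip":20},{"linear":[0,0,0],"rot":[0,0,0],"grip":20}]'

```text
time: 12.02
ee_pos: [0.5747, 0.1096, 0.2169]
tcp_rot: [[0.866, -0.003, 0.499], [-0.002, -1.0, -0.002], [0.499, 0.0, -0.866]]
force: [0.0, 0.3, -5.5]
width: 0.0292
gripper_force: 60.0
```

Call:
arm_command --rows '[{"linear":[0,0,2],"rot":[0,0,0],"grip":20},{"linear":[0,0,2],"rot":[0,0,0],"grip":20},{"linear":[0,0,0],"rot":[0,0,0],"grip":20}]'

```text
time: 12.27
ee_pos: [0.5767, 0.111, 0.2138]
tcp_rot: [[0.866, -0.0, 0.5], [-0.0, -1.0, -0.0], [0.5, -0.0, -0.866]]
force: [0.9, 0.0, -6.1]
width: 0.0295
gripper_force: 60.0
```

```bash
python3 - <<'E'
from h import *
rel(M=np.array([.607,.1145,.150]),off=.067)
E
```

```text
t 12.27 along 3.4 lat [ 4.9 -3.6  2.9] F [ 0.9  0.  -6.1] w 0.0295 gf 60.0 z [ 0.5   -0.    -0.866]
```

Call:
arm_command --rows '[{"linear":[-4,-2,0],"rot":[0,0,0],"grip":20},{"linear":[0,0,2],"rot":[0,0,0],"grip":20},{"linear":[0,0,2],"rot":[0,0,0],"grip":20},{"linear":[0,0,0],"rot":[0,0,0],"grip":20}]'

```text
time: 12.6
ee_pos: [0.5748, 0.1131, 0.2092]
tcp_rot: [[0.866, -0.0, 0.501], [-0.001, -1.0, 0.002], [0.501, -0.002, -0.866]]
force: [-5.6, -1.2, 0.7]
width: 0.0293
gripper_force: 60.0
```

Call:
arm_command --rows '[{"linear":[0,0,2],"rot":[0,0,0],"grip":20},{"linear":[0,0,0],"rot":[0,0,0],"grip":20}]'

```text
time: 12.77
ee_pos: [0.5757, 0.1131, 0.2081]
tcp_rot: [[0.866, -0.0, 0.501], [-0.002, -1.0, 0.002], [0.501, -0.003, -0.866]]
force: [-9.6, -0.9, 7.3]
width: 0.0294
gripper_force: 60.0
```

```bash
python3 - <<'E'
from h import *
rel(M=np.array([.607,.1145,.150]),off=.067)
E
```

```text
t 12.77 along -1.0 lat [ 1.7 -1.3  1. ] F [-9.6 -0.9  7.3] w 0.0294 gf 60.0 z [ 0.501  0.002 -0.866]
```

Call:
arm_command --rows '[{"linear":[0,0,1],"rot":[0,0,0],"grip":20},{"linear":[0,0,0],"rot":[0,0,0],"grip":20}]'

```text
time: 12.93
ee_pos: [0.576, 0.113, 0.2079]
tcp_rot: [[0.865, -0.0, 0.501], [-0.002, -1.0, 0.003], [0.501, -0.004, -0.865]]
force: [-14.5, 0.3, 15.8]
width: 0.0295
gripper_force: 60.0
```

Call:
arm_command --rows '[{"linear":[0,0,1],"rot":[0,0,0],"grip":20},{"linear":[0,0,0],"rot":[0,0,0],"grip":20}]'

```text
time: 13.1
ee_pos: [0.5762, 0.1129, 0.2076]
tcp_rot: [[0.865, -0.0, 0.501], [-0.003, -1.0, 0.004], [0.501, -0.005, -0.865]]
force: [-20.5, 0.0, 22.0]
width: 0.0291
gripper_force: 60.0
```

```bash
python3 - <<'E'
from h import *
rel(M=np.array([.607,.1145,.150]),off=.067)
E
```

```text
t 13.1 along -1.7 lat [ 1.9 -1.3  1.1] F [-20.5   0.   22. ] w 0.0291 gf 60.0 z [ 0.501  0.004 -0.865]
```

Call:
arm_command --rows '[{"linear":[0,0,-5],"rot":[0,0,0],"grip":20},{"linear":[0,0,-15],"rot":[0,0,0],"grip":20},{"linear":[0,0,-15],"rot":[0,0,0],"grip":20},{"linear":[0,0,0],"rot":[0,0,0],"grip":20}]'

```text
time: 13.43
ee_pos: [0.5596, 0.1135, 0.2369]
tcp_rot: [[0.865, 0.001, 0.502], [-0.0, -1.0, 0.001], [0.502, -0.001, -0.865]]
force: [0.6, -1.0, -6.0]
width: 0.0295
gripper_force: 60.0
```

```bash
python3 - <<'E'
from h import *
rel(M=np.array([.607,.1145,.150]),off=.067); print(state()[0].round(4))
b,cs=grab('side','side_after.png'); a,ct=grab('top','top_after.png'); 
old=cv2.imread('pics/tap.png')
ob=old[:,400:]; of=old[:,:400]
nb=cv2.resize(b[120:190,305:405],None,fx=4,fy=4,interpolation=2)[...,::-1]
# numeric shift of spindle patch, side view (crop px/4 = px)
tpl=ob[125:190,155:200].copy(); r=cv2.matchTemplate(nb.astype(np.uint8).copy(),tpl,cv2.TM_CCOEFF_NORMED); _,v,_,l=cv2.minMaxLoc(r); print('side spindle shift crop px',np.array(l)-[155,125],v)
tpl=ob[170:225,180:250].copy(); r=cv2.matchTemplate(nb.astype(np.uint8).copy(),tpl,cv2.TM_CCOEFF_NORMED); _,v,_,l=cv2.minMaxLoc(r); print('collar shift',np.array(l)-[180,170],v)
e=np.array([.607,.1145,.15]); print('px per 5mm home travel (x4):',((proj(cs,e-AX*.005)-proj(cs,e))*4).round(1))
o=np.hstack([cv2.resize(ob[100:280,130:330],None,fx=2,fy=2,interpolation=2),cv2.resize(np.ascontiguousarray(nb)[100:280,130:330],None,fx=2,fy=2,interpolation=2)])
cv2.imwrite('pics/cmp.png',o)
E
```

```text
t 13.43 along 32.0 lat [ 2.3 -1.   1.3] F [ 0.6 -1.  -6. ] w 0.0295 gf 60.0 z [ 0.502  0.001 -0.865]
[0.5596 0.1135 0.2369]
side spindle shift crop px [1 2] 0.8964008092880249
collar shift [3 5] 0.8896660208702087
px per 5mm home travel (x4): [[4.1 6.7]]
```

View pics/cmp.png

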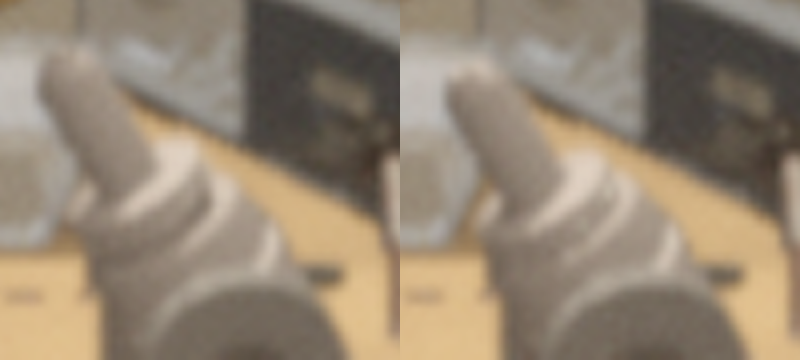

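The comparison shows the arbor has moved down about 4.5 mm. Its collar now sits on the face, and 34 N no longer moves it, so it is home. Next, the bar goes back.

```bash
python3 - <<'E'
from h import *
plan([.6501,-.2048,.190],down(-79.1),14)
E
```

```text
n 14 rot [0.2, -2.14, -0.76] dist 0.334
[[4.0, 22.8, 6.0], [3.9, 22.8, 5.8], [3.8, 22.9, 5.6], [3.7, 23.0, 5.3], [3.6, 23.0, 5.1], [3.5, 23.1, 4.9], [3.3, 23.2, 4.7], [3.2, 23.2, 4.5], [3.1, 23.3, 4.3], [2.9, 23.3, 4.1], [2.8, 23.4, 3.9], [2.6, 23.4, 3.7], [2.4, 23.5, 3.6], [2.2, 23.5, 3.4]]
```

Call:
arm_command --rows '[{"linear":[4,23,5],"rot":[0.2,-2.1,-0.8],"grip":20},{"linear":[4,23,5],"rot":[0.2,-2.1,-0.8],"grip":20},{"linear":[4,23,5],"rot":[0.2,-2.1,-0.8],"grip":20},{"linear":[4,23,5],"rot":[0.2,-2.1,-0.8],"grip":20},{"linear":[4,23,5],"rot":[0.2,-2.1,-0.8],"grip":20},{"linear":[4,23,5],"rot":[0.2,-2.1,-0.8],"grip":20},{"linear":[3,23,5],"rot":[0.2,-2.2,-0.8],"grip":20},{"linear":[3,23,5],"rot":[0.2,-2.2,-0.8],"grip":20},{"linear":[3,23,4],"rot":[0.2,-2.2,-0.7],"grip":20},{"linear":[3,23,4],"rot":[0.2,-2.2,-0.7],"grip":20},{"linear":[3,23,4],"rot":[0.2,-2.2,-0.7],"grip":20},{"linear":[3,23,4],"rot":[0.2,-2.2,-0.7],"grip":20}]'

```text
time: 14.53
ee_pos: [0.6393, -0.16, 0.1976]
tcp_rot: [[0.984, 0.164, 0.071], [0.164, -0.986, 0.003], [0.071, 0.008, -0.997]]
force: [0.1, -0.2, -5.7]
width: 0.0294
gripper_force: 60.0
```

Call:
arm_command --rows '[{"linear":[2,23,4],"rot":[0.2,-2.1,-0.7],"grip":20},{"linear":[2,24,3],"rot":[0.2,-2.1,-0.7],"grip":20},{"linear":[0,0,0],"rot":[0,0,0],"grip":20},{"linear":[0,0,0],"rot":[0,0,0],"grip":20},{"linear":[0,0,0],"rot":[0,0,0],"grip":20}]'

```text
time: 14.95
ee_pos: [0.6509, -0.2037, 0.1912]
tcp_rot: [[0.982, 0.187, -0.001], [0.187, -0.982, -0.001], [-0.001, 0.001, -1.0]]
force: [0.4, -0.2, -6.8]
width: 0.0293
gripper_force: 60.0
```

```bash
python3 - <<'E'
from h import *
p,R,s=state(); print(p.round(4),R.round(3).tolist(),s['time'],s['force'])
plan([.6501,-.2045,.150],down(-79.1),2)
E
```

```text
[ 0.6509 -0.2037  0.1912] [[0.982, 0.187, -0.001], [0.187, -0.982, -0.001], [-0.001, 0.001, -1.0]] 14.95 [ 0.39352886 -0.21878224 -6.76850744]
n 2 rot [0.01, 0.03, -0.05] dist 0.041
[[-0.4, 0.3, 20.6], [-0.4, 0.3, 20.6]]
```

Call:
arm_command --rows '[{"linear":[-0.5,0.5,20],"rot":[0,0,0],"grip":20},{"linear":[-0.5,0.5,20],"rot":[0,0,0],"grip":20},{"linear":[0,0,13],"rot":[0,0,0],"grip":20},{"linear":[0,0,0],"rot":[0,0,0],"grip":20},{"linear":[0,0,0],"rot":[0,0,0],"grip":20}]'

```text
time: 15.37
ee_pos: [0.6495, -0.2039, 0.1392]
tcp_rot: [[0.982, 0.189, -0.002], [0.189, -0.982, -0.001], [-0.002, 0.001, -1.0]]
force: [0.2, -0.7, -5.3]
width: 0.0291
gripper_force: 60.0
```

```bash
python3 - <<'E'
from h import *
p,R,s=state(); print(p.round(4),s['time'],s['force'])
plan([.6501,-.2047,.103],down(-79.1),3)
E
```

```text
[ 0.6495 -0.2039  0.1392] 15.3667 [ 0.23419705 -0.68825067 -5.32349938]
n 3 rot [0.01, 0.04, -0.01] dist 0.036
[0.2, 0.3, 12.1]
```

Call:
arm_command --rows '[{"linear":[0,0.5,10],"rot":[0,0,0],"grip":20},{"linear":[0,0.5,10],"rot":[0,0,0],"grip":20},{"linear":[0,0,9],"rot":[0,0,0],"grip":20},{"linear":[0,0,3],"rot":[0,0,0],"grip":20},{"linear":[0,0,0],"rot":[0,0,0],"grip":20}]'

```text
time: 15.78
ee_pos: [0.6488, -0.2057, 0.1063]
tcp_rot: [[0.982, 0.187, -0.004], [0.187, -0.982, -0.001], [-0.004, 0.0, -1.0]]
force: [-1.1, -0.4, -6.6]
width: 0.0291
gripper_force: 60.0
```

Call:
arm_command --rows '[{"linear":[0,0,2],"rot":[0,0,0],"grip":20},{"linear":[0,0,0],"rot":[0,0,0],"grip":20}]'

```text
time: 15.95
ee_pos: [0.6498, -0.2067, 0.1061]
tcp_rot: [[0.982, 0.187, -0.001], [0.187, -0.982, -0.003], [-0.001, 0.003, -1.0]]
force: [-0.3, 0.4, -6.7]
width: 0.0292
gripper_force: 60.0
```

Call:
arm_command --rows '[{"linear":[0,-1,2],"rot":[0,0,0],"grip":20},{"linear":[0,0,2],"rot":[0,0,0],"grip":20},{"linear":[0,0,0],"rot":[0,0,0],"grip":20}]'

```text
time: 16.2
ee_pos: [0.6499, -0.2055, 0.1028]
tcp_rot: [[0.982, 0.187, 0.0], [0.187, -0.982, -0.003], [-0.0, 0.003, -1.0]]
force: [-0.2, 0.7, -2.7]
width: 0.0292
gripper_force: 60.0
```

Call:
arm_command --rows '[{"linear":[0,0,0],"rot":[0,0,0],"grip":100},{"linear":[0,0,0],"rot":[0,0,0],"grip":100},{"linear":[0,0,0],"rot":[0,0,0],"grip":100},{"linear":[0,0,-8],"rot":[0,0,0],"grip":100},{"linear":[0,0,-25],"rot":[0,0,0],"grip":100},{"linear":[0,0,-35],"rot":[0,0,0],"grip":100},{"linear":[0,0,-32],"rot":[0,0,0],"grip":100}]'

```text
time: 16.78
ee_pos: [0.6495, -0.2055, 0.204]
tcp_rot: [[0.982, 0.187, -0.001], [0.187, -0.982, -0.003], [-0.002, 0.003, -1.0]]
force: [0.6, -0.8, -0.0]
width: 0.0712
gripper_force: 0.0
```

```bash
python3 - <<'E'
from h import *
p,R,s=state(); print(p.round(4),s['time'],s['width'],s['force'],np.round(s['qpos']))
plan([.4706,-.0287,.11],down(-90),8)
im,c=grab('top')
hs=cv2.cvtColor(im,cv2.COLOR_RGB2HSV); 
im,c=grab('wrist','w3.png')
E
```

```text
[ 0.6495 -0.2055  0.204 ] 16.7833 0.07120624613483663 [ 0.57946796 -0.8163006  -0.00463266] [ -6.  45.  44.  78. -31.  70. -39.]
n 8 rot [0.02, 0.01, 1.35] dist 0.268
[[-17.8, -25.9, 11.7], [-18.4, -25.5, 11.7], [-19.0, -25.0, 11.7], [-19.6, -24.6, 11.7], [-20.2, -24.1, 11.7], [-20.7, -23.6, 11.7], [-21.3, -23.1, 11.7], [-21.8, -22.6, 11.7]]
```

Call:
arm_command --rows '[{"linear":[-18,-26,8],"rot":[0,0,1.4],"grip":100},{"linear":[-18,-26,8],"rot":[0,0,1.4],"grip":100},{"linear":[-19,-25,10],"rot":[0,0,1.4],"grip":100},{"linear":[-20,-25,13],"rot":[0,0,1.4],"grip":100},{"linear":[-20,-24,13],"rot":[0,0,1.3],"grip":100},{"linear":[-21,-24,14],"rot":[0,0,1.3],"grip":100},{"linear":[-21,-23,14],"rot":[0,0,1.3],"grip":100},{"linear":[-22,-23,14],"rot":[0,0,1.3],"grip":100},{"linear":[0,0,0],"rot":[0,0,0],"grip":100},{"linear":[0,0,0],"rot":[0,0,0],"grip":100}]'

```text
time: 17.72
ee_pos: [0.4695, -0.0253, 0.1075]
tcp_rot: [[1.0, 0.002, -0.003], [0.002, -1.0, -0.002], [-0.003, 0.001, -1.0]]
force: [1.6, 0.2, 0.5]
width: 0.0929
gripper_force: 0.0
```

```bash
cat >> h.py <<'E'
def ringfind(c,im,X):
    hs=cv2.cvtColor(im,cv2.COLOR_RGB2HSV); m=((hs[...,1]<70)&(hs[...,2]>110)).astype(np.uint8)
    q=proj(c,X)[0]; print('expected px',q.round(1))
    for k in cv2.findContours(m,0,2)[0]:
        if cv2.contourArea(k)>300:
            (u,v),r=cv2.minEnclosingCircle(k)
            if np.hypot(u-q[0],v-q[1])<60: print('found',(round(u,1),round(v,1)),round(r,1),cv2.contourArea(k),onz(c,(u,v),.012).round(4))
E
python3 - <<'E'
from h import *
p,R,s=state(); print(p.round(4),R.round(3).tolist(),s['time'],s['width'],s['force'],np.round(s['qpos']))
im,c=grab('wrist','w4.png'); ringfind(c,im,[.4706,-.0287,.014])
t,ct=grab('top'); b=cv2.cvtColor(t,cv2.COLOR_RGB2HSV)
old=cv2.cvtColor(cv2.imread('pics/top0.png'),cv2.COLOR_BGR2HSV)
for h in(old,b):
    m=((h[...,0]>22)&(h[...,0]<32)&(h[...,1]>150)&(h[...,2]>110)).astype(np.uint8); m[:, :380]=0;m[:,430:]=0;m[:120]=0;m[175:]=0
    M=cv2.moments(m,True); print('bar top px',M['m10']/max(M['m00'],1),M['m01']/max(M['m00'],1),M['m00'])
plan([.4706,-.0287,.003],down(-90),5)
E
```

```text
[ 0.4695 -0.0253  0.1075] [[1.0, 0.002, -0.003], [0.002, -1.0, -0.002], [-0.003, 0.001, -1.0]] 17.7167 0.09289891095282476 [1.62550991 0.16590839 0.45527452] [-29.  36.  45. 119. -39.  42. -49.]
expected px [328.  200.4]
found (326.6, 198.7) 31.1 2799.5 [ 0.4715 -0.0275  0.012 ]
found (310.5, 154.0) 16.3 327.0 [ 0.5109 -0.0136  0.012 ]
bar top px 0.0 0.0 0.0
bar top px 0.0 0.0 0.0
n 5 rot [0.04, -0.02, -0.0] dist 0.106
[-0.4, 0.1, 21.1]
```

Call:
arm_command --rows '[{"linear":[2,3,20],"rot":[0,0,0],"grip":100},{"linear":[0,0,30],"rot":[0,0,0],"grip":100},{"linear":[0,0,30],"rot":[0,0,0],"grip":100},{"linear":[0,0,17],"rot":[0,0,0],"grip":100},{"linear":[0,0,4],"rot":[0,0,0],"grip":100},{"linear":[0,0,0],"rot":[0,0,0],"grip":100}]'

```text
time: 18.32
ee_pos: [0.4735, -0.0316, 0.0064]
tcp_rot: [[1.0, -0.002, -0.001], [-0.002, -1.0, -0.003], [-0.001, 0.003, -1.0]]
force: [0.4, -0.1, 0.1]
width: 0.0931
gripper_force: 0.0
```

```bash
python3 - <<'E'
from h import *
p,R,s=state(); print(p.round(4),R[:,2].round(3),s['time'],s['width'],s['force'])
E
```

```text
[ 0.4735 -0.0316  0.0064] [-0.001 -0.003 -1.   ] 18.3167 0.09311383017942054 [ 0.38172418 -0.11837923  0.13768751]
```

Call:
arm_command --rows '[{"linear":[-2,-3,3],"rot":[0,0,0],"grip":100},{"linear":[0,0,0],"rot":[0,0,0],"grip":50},{"linear":[0,0,0],"rot":[0,0,0],"grip":50},{"linear":[0,0,0],"rot":[0,0,0],"grip":50},{"linear":[0,0,0],"rot":[0,0,0],"grip":50},{"linear":[0,0,0],"rot":[0,0,0],"grip":50},{"linear":[0,0,0],"rot":[0,0,0],"grip":50},{"linear":[0,0,0],"rot":[0,0,0],"grip":50},{"linear":[0,0,0],"rot":[0,0,0],"grip":50}]' --force 40

```text
time: 19.07
ee_pos: [0.4708, -0.0273, 0.004]
tcp_rot: [[1.0, -0.0, -0.0], [-0.0, -1.0, -0.003], [-0.0, 0.003, -1.0]]
force: [-0.6, -0.3, 3.1]
width: 0.0552
gripper_force: 40.0
```

```bash
python3 - <<'E'
from h import *
p,R,s=state(); print(p.round(4),R[:,2].round(3),s['time'],s['width'],s['force'],s['gripper_force'])
im,c=grab('wrist','w5.png'); ringfind(c,im,[.4715,-.028,.014])
E
```

```text
[ 0.4708 -0.0273  0.004 ] [-0.    -0.003 -1.   ] 19.0667 0.05521454609519475 [-0.5509009  -0.33419638  3.14526786] 40.000838125124574
expected px [326.1 254.4]
found (323.4, 253.5) 48.6 6686.5 [ 0.471  -0.0265  0.012 ]
```

```bash
python3 - <<'E'
from h import *
b,cs=grab('side','side2.png'); a,ct=grab('top','top2.png')
f=lambda im,u,v:cv2.resize(im[v:v+48,u:u+50],None,fx=8,fy=8,interpolation=cv2.INTER_CUBIC)
o=np.hstack([f(a,230,133),f(b,330,138)])
T=np.array([.610,.1135,.1465])
for c,u,v in((ct,230,133),(cs,330,138)): print(((proj(c,T)[0]-[u,v]+.5)*8).round(0), ((proj(c,T-AX*.058)[0]-[u,v]+.5)*8).round(0))
cv2.imwrite('pics/tip.png',o[...,::-1])
E
```

```text
[188. 235.] [212. 177.]
[128. 133.] [222. 285.]
```

View pics/tip.png

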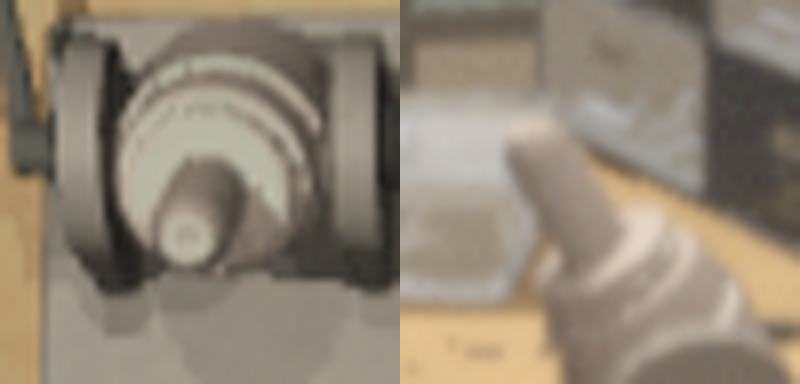

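```bash
python3 - <<'E'
from h import *
T=np.array([.610,.1135,.1465])
print((T+AX*.035).round(4)); plan(T+AX*.035,tilt(),10,[.4708,-.0273,.104],down(-90))
E
```

```text
[0.5925 0.1135 0.1768]
n 10 rot [-0.0, 3.0, 0.0] dist 0.2
[[12.2, -14.1, -7.3], [12.5, -14.1, -6.6], [12.9, -14.1, -6.0], [13.2, -14.1, -5.3], [13.4, -14.1, -4.6], [13.6, -14.1, -3.9], [13.8, -14.1, -3.2], [14.0, -14.1, -2.4], [14.1, -14.1, -1.7], [14.1, -14.1, -1.0]]
```

Call:
arm_command --rows '[{"linear":[0,0,-8],"rot":[0,0,0],"grip":50},{"linear":[0,0,-25],"rot":[0,0,0],"grip":50},{"linear":[0,0,-35],"rot":[0,0,0],"grip":50},{"linear":[0,0,-32],"rot":[0,0,0],"grip":50}]'

```text
time: 19.55
ee_pos: [0.4693, -0.0266, 0.1046]
tcp_rot: [[1.0, -0.001, -0.005], [-0.001, -1.0, -0.003], [-0.005, 0.003, -1.0]]
force: [1.3, 0.2, -1.2]
width: 0.0551
gripper_force: 40.0
```

Call:
arm_command --rows '[{"linear":[12,-14,-11],"rot":[0,3,0],"grip":50},{"linear":[12,-14,-10],"rot":[0,3,0],"grip":50},{"linear":[13,-14,-8],"rot":[0,3,0],"grip":50},{"linear":[13,-14,-6],"rot":[0,3,0],"grip":50},{"linear":[13,-14,-5],"rot":[0,3,0],"grip":50},{"linear":[14,-14,-4],"rot":[0,3,0],"grip":50},{"linear":[14,-14,-3],"rot":[0,3,0],"grip":50},{"linear":[14,-14,-2],"rot":[0,3,0],"grip":50},{"linear":[14,-14,-1],"rot":[0,3,0],"grip":50},{"linear":[14,-14,0],"rot":[0,3,0],"grip":50},{"linear":[0,0,0],"rot":[0,0,0],"grip":50},{"linear":[0,0,0],"rot":[0,0,0],"grip":50}]'

```text
time: 20.55
ee_pos: [0.5906, 0.1142, 0.1835]
tcp_rot: [[0.868, 0.002, 0.496], [0.003, -1.0, -0.001], [0.496, 0.002, -0.868]]
force: [0.5, -0.8, -2.0]
width: 0.0556
gripper_force: 40.0
```

Call:
arm_command --rows '[{"linear":[0,0,0],"rot":[0,0,0],"grip":50},{"linear":[0,0,0],"rot":[0,0,0],"grip":50}]'

```text
time: 20.72
ee_pos: [0.5914, 0.1118, 0.184]
tcp_rot: [[0.867, -0.002, 0.498], [-0.0, -1.0, -0.004], [0.498, 0.003, -0.867]]
force: [0.1, -0.2, -1.1]
width: 0.0551
gripper_force: 40.0
```

```bash
python3 - <<'E'
from h import *
T=np.array([.610,.1135,.1465])
rel(M=T,off=-.003); plan(T+AX*.012,tilt(),2)
E
```

```text
t 20.72 along 44.7 lat [ 2.3 -1.7  1.3] F [ 0.1 -0.2 -1.1] w 0.0551 gf 40.0 z [ 0.498 -0.004 -0.867]
n 2 rot [0.11, 0.07, -0.01] dist 0.03
[[-1.3, -0.9, 14.9], [-1.3, -0.9, 14.9]]
```

Call:
arm_command --rows '[{"linear":[-2.5,-1.5,10],"rot":[0,0,0],"grip":50},{"linear":[0,0,12],"rot":[0,0,0],"grip":50},{"linear":[0,0,10],"rot":[0,0,0],"grip":50},{"linear":[0,0,0],"rot":[0,0,0],"grip":50},{"linear":[0,0,0],"rot":[0,0,0],"grip":50}]'

```text
time: 21.13
ee_pos: [0.6055, 0.1133, 0.1548]
tcp_rot: [[0.867, -0.002, 0.498], [-0.0, -1.0, -0.004], [0.498, 0.003, -0.867]]
force: [-0.5, 0.6, -0.7]
width: 0.0552
gripper_force: 40.0
```

```bash
python3 - <<'E'
from h import *
T=np.array([.610,.1135,.1465])
rel(M=T,off=-.003)
E
```

```text
t 21.13 along 12.4 lat [ 0.3 -0.2  0.1] F [-0.5  0.6 -0.7] w 0.0552 gf 40.0 z [ 0.498 -0.004 -0.867]
```

Alignment is within 0.5 mm. I'm lowering it over the tip in small steps.

Call:
arm_command --rows '[{"linear":[0,0,5],"rot":[0,0,0],"grip":50},{"linear":[0,0,4],"rot":[0,0,0],"grip":50},{"linear":[0,0,0],"rot":[0,0,0],"grip":50}]'

```text
time: 21.38
ee_pos: [0.6103, 0.1143, 0.1473]
tcp_rot: [[0.867, -0.001, 0.499], [0.001, -1.0, -0.003], [0.499, 0.003, -0.867]]
force: [-0.5, 0.3, -2.2]
width: 0.0555
gripper_force: 40.0
```

Call:
arm_command --rows '[{"linear":[0,0,4],"rot":[0,0,0],"grip":50},{"linear":[0,0,4],"rot":[0,0,0],"grip":50},{"linear":[0,0,0],"rot":[0,0,0],"grip":50}]'

```text
time: 21.63
ee_pos: [0.6143, 0.1147, 0.14]
tcp_rot: [[0.867, -0.0, 0.499], [0.001, -1.0, -0.002], [0.499, 0.003, -0.867]]
force: [-0.4, -0.3, -1.7]
width: 0.055
gripper_force: 40.0
```

```bash
python3 - <<'E'
from h import *
T=np.array([.610,.1135,.1465])
rel(M=T,off=-.003)
E
```

```text
t 21.63 along -4.7 lat [0.4 1.2 0.2] F [-0.4 -0.3 -1.7] w 0.055 gf 40.0 z [ 0.499 -0.002 -0.867]
```

Call:
arm_command --rows '[{"linear":[0,1,4],"rot":[0,0,0],"grip":50},{"linear":[0,0,4],"rot":[0,0,0],"grip":50},{"linear":[0,0,4],"rot":[0,0,0],"grip":50},{"linear":[0,0,0],"rot":[0,0,0],"grip":50}]'

```text
time: 21.97
ee_pos: [0.6203, 0.1134, 0.1293]
tcp_rot: [[0.867, -0.001, 0.498], [0.001, -1.0, -0.003], [0.498, 0.003, -0.867]]
force: [-0.3, 1.1, -2.6]
width: 0.0554
gripper_force: 40.0
```

```bash
python3 - <<'E'
from h import *
T=np.array([.610,.1135,.1465])
rel(M=T,off=-.003)
E
```

```text
t 21.97 along -17.0 lat [ 0.3 -0.   0.2] F [-0.3  1.1 -2.6] w 0.0554 gf 40.0 z [ 0.498 -0.003 -0.867]
```

Call:
arm_command --rows '[{"linear":[0,0,5],"rot":[0,0,0],"grip":50},{"linear":[0,0,5],"rot":[0,0,0],"grip":50},{"linear":[0,0,0],"rot":[0,0,0],"grip":50},{"linear":[0,0,0],"rot":[0,0,0],"grip":85},{"linear":[0,0,0],"rot":[0,0,0],"grip":85},{"linear":[0,0,0],"rot":[0,0,0],"grip":85},{"linear":[0,0,0],"rot":[0,0,0],"grip":85},{"linear":[0,0,0],"rot":[0,0,0],"grip":85},{"linear":[0,0,-15],"rot":[0,0,0],"grip":85},{"linear":[0,0,-25],"rot":[0,0,0],"grip":85},{"linear":[0,0,-35],"rot":[0,0,0],"grip":100}]'

```text
time: 22.88
ee_pos: [0.5875, 0.1133, 0.1853]
tcp_rot: [[0.868, -0.001, 0.497], [0.0, -1.0, -0.003], [0.497, 0.003, -0.868]]
force: [-0.3, -0.1, -0.2]
width: 0.0819
gripper_force: 0.0
```

```bash
python3 - <<'E'
from h import *
T=np.array([.610,.1135,.1465])
rel(M=T,off=-.003); p,R,s=state(); print(p.round(4),np.round(s['qpos']))
b,cs=grab('side','side3.png')
# bright ring vs expected: compare brightness along the axis profile before/after
o=cv2.imread('pics/side2.png'); n=cv2.imread('pics/side3.png')
d=np.abs(o.astype(int)-n).sum(2)
m=((d>50)*1).astype(np.uint8); m[:150]=0; m[:, :330]=0; m[:,395:]=0; m[205:]=0
ys,xs=np.nonzero(m); print('changed px box',xs.min(),xs.max(),ys.min(),ys.max(),len(xs))
A=lambda h,r=0:proj(cs,T-AX*h)[0].round(1)
print('proj collar top',A(.046),'ring top',A(.032),'tip',A(0))
E1=np.array([.866,0,.5]); P=[proj(cs,T-AX*h+.028*(E1*np.cos(t)+np.array([0,1,0])*np.sin(t)))[0] for h in(.032,.046) for t in np.linspace(0,6.28,60)]
print('expected ring box',np.min(P,0).round(1),np.max(P,0).round(1))
plan([.487,.2012,.110],down(-90),8)
E
```

```text
t 22.88 along 47.9 lat [-0.1 -0.2 -0. ] F [-0.3 -0.1 -0.2] w 0.0819 gf 0.0 z [ 0.497 -0.003 -0.868]
[0.5875 0.1133 0.1853] [-46.  29.  41. 120. -58.  14. -50.]
changed px box 330 365 157 204 355
proj collar top [354.9 169.2] ring top [352.1 164.7] tip [345.6 154.1]
expected ring box [342.1 157.8] [365.  176.3]
n 8 rot [0.02, -3.79, 0.01] dist 0.156
[[-16.0, -10.8, 2.5], [-15.8, -10.8, 3.5], [-15.5, -10.8, 4.6], [-15.2, -10.8, 5.6], [-14.8, -10.8, 6.6], [-14.3, -10.8, 7.6], [-13.8, -10.8, 8.5], [-13.2, -10.8, 9.4]]
```

Call:
arm_command --rows '[{"linear":[-16,-11,0],"rot":[0,-3.8,0],"grip":100},{"linear":[-16,-11,2],"rot":[0,-3.8,0],"grip":100},{"linear":[-15.5,-11,4],"rot":[0,-3.8,0],"grip":100},{"linear":[-15,-11,6],"rot":[0,-3.8,0],"grip":100},{"linear":[-15,-11,7],"rot":[0,-3.8,0],"grip":100},{"linear":[-14.5,-11,9],"rot":[0,-3.8,0],"grip":100},{"linear":[-14,-11,10],"rot":[0,-3.8,0],"grip":100},{"linear":[-13,-11,10],"rot":[0,-3.8,0],"grip":100},{"linear":[0,0,0],"rot":[0,0,0],"grip":100},{"linear":[0,0,0],"rot":[0,0,0],"grip":100},{"linear":[0,0,0],"rot":[0,0,0],"grip":100}]'

```text
time: 23.85
ee_pos: [0.4861, 0.2008, 0.1048]
tcp_rot: [[1.0, -0.001, -0.005], [-0.001, -1.0, -0.003], [-0.005, 0.003, -1.0]]
force: [1.1, 0.1, -0.8]
width: 0.0932
gripper_force: 0.0
```

```bash
python3 - <<'E'
from h import *
p,R,s=state(); print(p.round(4),R.round(3).tolist(),s['time'],s['width'],np.round(s['qpos']))
im,c=grab('wrist','w6.png'); ringfind(c,im,[.487,.2012,.014])
plan([.487,.2012,.013],down(-90),4)
E
```

```text
[0.4861 0.2008 0.1048] [[1.0, -0.001, -0.005], [-0.001, -1.0, -0.003], [-0.005, 0.003, -1.0]] 23.85 0.09320377016557485 [-56.  43.  52. 110. -44.  50. -71.]
expected px [323.6 201.1]
found (322.0, 200.0) 31.4 2871.0 [0.4874 0.2026 0.012 ]
n 4 rot [0.04, 0.08, -0.02] dist 0.092
[[0.4, -0.2, 23.0], [0.3, -0.2, 23.0], [0.3, -0.2, 23.0], [0.3, -0.1, 23.0]]
```

Call:
arm_command --rows '[{"linear":[1,-1,20],"rot":[0,0,0],"grip":100},{"linear":[0,0,30],"rot":[0,0,0],"grip":100},{"linear":[0,0,30],"rot":[0,0,0],"grip":100},{"linear":[0,0,16],"rot":[0,0,0],"grip":100},{"linear":[0,0,2],"rot":[0,0,0],"grip":100},{"linear":[0,0,0],"rot":[0,0,0],"grip":100}]'

```text
time: 24.4
ee_pos: [0.4857, 0.2016, 0.0064]
tcp_rot: [[1.0, -0.001, -0.008], [-0.001, -1.0, -0.003], [-0.008, 0.003, -1.0]]
force: [1.1, 0.1, 0.9]
width: 0.0929
gripper_force: 0.0
```

```bash
python3 - <<'E'
from h import *
p,R,s=state(); print(p.round(4),R[:,2].round(3),s['time'],s['force']); plan([.4875,.2023,.0035],down(-90),1)
E
```

```text
[0.4857 0.2016 0.0064] [-0.008 -0.003 -1.   ] 24.4 [1.12905561 0.12607947 0.88016092]
n 1 rot [0.18, 0.44, -0.08] dist 0.003
[[1.8, -0.7, 2.9]]
```

Call:
arm_command --rows '[{"linear":[2,-1,3],"rot":[0,0.4,0],"grip":100},{"linear":[0,0,0],"rot":[0,0,0],"grip":50},{"linear":[0,0,0],"rot":[0,0,0],"grip":50},{"linear":[0,0,0],"rot":[0,0,0],"grip":50},{"linear":[0,0,0],"rot":[0,0,0],"grip":50},{"linear":[0,0,0],"rot":[0,0,0],"grip":50},{"linear":[0,0,0],"rot":[0,0,0],"grip":50},{"linear":[0,0,0],"rot":[0,0,0],"grip":50},{"linear":[0,0,0],"rot":[0,0,0],"grip":50}]'

```text
time: 25.15
ee_pos: [0.4877, 0.2032, 0.0034]
tcp_rot: [[1.0, -0.0, -0.001], [-0.0, -1.0, -0.003], [-0.001, 0.003, -1.0]]
force: [-0.1, 0.1, 2.1]
width: 0.0549
gripper_force: 40.0
```

```bash
python3 - <<'E'
from h import *
p,R,s=state(); print(p.round(4),R[:,2].round(3),s['time'],s['width'],s['force'],s['gripper_force'])
im,c=grab('wrist','w7.png'); ringfind(c,im,[.4875,.2023,.014])
T=np.array([.610,.1135,.1465])
plan(T+AX*.040,tilt(),8,[p[0],p[1],.104],R)
E
```

```text
[0.4877 0.2032 0.0034] [-0.001 -0.003 -1.   ] 25.15 0.05491863343252954 [-0.14879669  0.08953013  2.10870397] 40.00018601305783
expected px [326.6 256.4]
found (323.6, 254.6) 48.7 6712.0 [0.4876 0.2039 0.012 ]
n 8 rot [0.02, 3.76, 0.0] dist 0.156
[[12.8, 11.2, -9.6], [13.4, 11.2, -8.8], [13.9, 11.2, -7.9], [14.4, 11.2, -7.0], [14.8, 11.2, -6.0], [15.2, 11.2, -5.0], [15.5, 11.2, -4.0], [15.7, 11.2, -3.0]]
```

Call:
arm_command --rows '[{"linear":[0,0,-8],"rot":[0,0,0],"grip":50},{"linear":[0,0,-25],"rot":[0,0,0],"grip":50},{"linear":[0,0,-35],"rot":[0,0,0],"grip":50},{"linear":[0,0,-32],"rot":[0,0,0],"grip":50}]'

```text
time: 25.53
ee_pos: [0.487, 0.2034, 0.1042]
tcp_rot: [[1.0, -0.001, -0.003], [-0.001, -1.0, -0.004], [-0.003, 0.004, -1.0]]
force: [0.1, 1.2, -0.5]
width: 0.055
gripper_force: 40.0
```

Call:
arm_command --rows '[{"linear":[13,11,-13],"rot":[0,3.8,0],"grip":50},{"linear":[13,11,-12],"rot":[0,3.8,0],"grip":50},{"linear":[14,11,-10],"rot":[0,3.8,0],"grip":50},{"linear":[14.5,11,-8],"rot":[0,3.8,0],"grip":50},{"linear":[15,11,-5],"rot":[0,3.8,0],"grip":50},{"linear":[15,11,-3],"rot":[0,3.8,0],"grip":50},{"linear":[15.5,11,-2],"rot":[0,3.7,0],"grip":50},{"linear":[16,11,-1],"rot":[0,3.7,0],"grip":50},{"linear":[0,0,0],"rot":[0,0,0],"grip":50},{"linear":[0,0,0],"rot":[0,0,0],"grip":50},{"linear":[0,0,0],"rot":[0,0,0],"grip":50},{"linear":[0,0,0],"rot":[0,0,0],"grip":50}]'

```text
time: 26.53
ee_pos: [0.5915, 0.1172, 0.1834]
tcp_rot: [[0.866, 0.002, 0.501], [0.003, -1.0, -0.001], [0.501, 0.003, -0.866]]
force: [-0.1, 0.4, -0.7]
width: 0.055
gripper_force: 40.0
```

```bash
python3 - <<'E'
from h import *
T=np.array([.610,.1135,.1465])
rel(M=T,off=-.0036); plan(T+AX*.012,tilt(),2)
E
```

```text
t 26.53 along 44.8 lat [2.1 3.7 1.2] F [-0.1  0.4 -0.7] w 0.055 gf 40.0 z [ 0.501 -0.001 -0.866]
n 2 rot [0.04, -0.02, 0.09] dist 0.03
[[-1.2, 1.8, 14.6], [-1.2, 1.8, 14.6]]
```

Call:
arm_command --rows '[{"linear":[-2.5,3.5,10],"rot":[0,0,0],"grip":50},{"linear":[0,0,12],"rot":[0,0,0],"grip":50},{"linear":[0,0,10],"rot":[0,0,0],"grip":50},{"linear":[0,0,0],"rot":[0,0,0],"grip":50},{"linear":[0,0,0],"rot":[0,0,0],"grip":50}]'

```text
time: 26.95
ee_pos: [0.6056, 0.1129, 0.1542]
tcp_rot: [[0.866, 0.001, 0.501], [0.002, -1.0, -0.002], [0.501, 0.003, -0.866]]
force: [-0.1, -0.5, -2.2]
width: 0.0549
gripper_force: 40.0
```

```bash
python3 - <<'E'
from h import *
T=np.array([.610,.1135,.1465])
rel(M=T,off=-.0036)
E
```

```text
t 26.95 along 12.5 lat [ 0.  -0.6  0. ] F [-0.1 -0.5 -2.2] w 0.0549 gf 40.0 z [ 0.501 -0.002 -0.866]
```

Call:
arm_command --rows '[{"linear":[0,0,5],"rot":[0,0,0],"grip":50},{"linear":[0,-0.5,4],"rot":[0,0,0],"grip":50},{"linear":[0,0,4],"rot":[0,0,0],"grip":50},{"linear":[0,0,0],"rot":[0,0,0],"grip":50}]'

```text
time: 27.28
ee_pos: [0.6123, 0.1131, 0.1434]
tcp_rot: [[0.865, 0.0, 0.502], [0.002, -1.0, -0.002], [0.502, 0.003, -0.865]]
force: [-0.5, 0.6, -0.7]
width: 0.0549
gripper_force: 40.0
```

Call:
arm_command --rows '[{"linear":[0,0,4],"rot":[0,0,0],"grip":50},{"linear":[0,0,4],"rot":[0,0,0],"grip":50},{"linear":[0,0,4],"rot":[0,0,0],"grip":50},{"linear":[0,0,0],"rot":[0,0,0],"grip":50}]'

```text
time: 27.62
ee_pos: [0.6185, 0.1126, 0.1328]
tcp_rot: [[0.865, -0.0, 0.502], [0.001, -1.0, -0.002], [0.502, 0.003, -0.865]]
force: [0.5, -0.1, -1.0]
width: 0.0551
gripper_force: 40.0
```

```bash
python3 - <<'E'
from h import *
T=np.array([.610,.1135,.1465])
rel(M=T,off=-.0036)
E
```

```text
t 27.62 along -12.5 lat [ 0.4 -0.9  0.2] F [ 0.5 -0.1 -1. ] w 0.0551 gf 40.0 z [ 0.502 -0.002 -0.865]
```

Ring is round the spindle. I'm lowering 5 mm more, releasing and retreating.

Call:
arm_command --rows '[{"linear":[0,-0.5,3],"rot":[0,0,0],"grip":50},{"linear":[0,0,3],"rot":[0,0,0],"grip":50},{"linear":[0,0,0],"rot":[0,0,0],"grip":50},{"linear":[0,0,0],"rot":[0,0,0],"grip":85},{"linear":[0,0,0],"rot":[0,0,0],"grip":85},{"linear":[0,0,0],"rot":[0,0,0],"grip":85},{"linear":[0,0,0],"rot":[0,0,0],"grip":85},{"linear":[0,0,0],"rot":[0,0,0],"grip":85},{"linear":[0,0,-15],"rot":[0,0,0],"grip":85},{"linear":[0,0,-30],"rot":[0,0,0],"grip":85},{"linear":[0,0,-35],"rot":[0,0,0],"grip":85},{"linear":[0,0,-30],"rot":[0,0,0],"grip":85}]'

```text
time: 28.62
ee_pos: [0.5655, 0.1132, 0.2239]
tcp_rot: [[0.865, -0.001, 0.501], [0.001, -1.0, -0.003], [0.501, 0.003, -0.865]]
force: [0.9, 0.3, 0.8]
width: 0.0793
gripper_force: 0.0
```

Call:
arm_command --rows '[{"linear":[-25,25,-15],"rot":[0,0,0],"grip":85},{"linear":[-20,30,-15],"rot":[0,0,0],"grip":85},{"linear":[0,30,-15],"rot":[0,0,0],"grip":85},{"linear":[0,30,0],"rot":[0,0,0],"grip":85},{"linear":[0,0,0],"rot":[0,0,0],"grip":85},{"linear":[0,0,0],"rot":[0,0,0],"grip":85}]'

```text
time: 29.12
ee_pos: [0.5049, -0.0041, 0.2403]
tcp_rot: [[0.864, -0.006, 0.504], [-0.005, -1.0, -0.004], [0.504, 0.001, -0.864]]
force: [0.2, 0.3, -0.4]
width: 0.0789
gripper_force: 0.0
```

```bash
python3 - <<'E'
from h import *
p,R,s=state(); print(p.round(4),s['time'],np.round(s['joint_velocities'],1).max(),s['force'])
T=np.array([.610,.1135,.1465]); E1=np.array([.866,0,.5]); Y=np.array([0,1,0])
for nm,of in(('side','side2.png'),('top','top2.png')):
    im,c=grab(nm,nm+'4.png'); o=cv2.cvtColor(cv2.imread('pics/'+of),cv2.COLOR_BGR2RGB)
    P=np.array([proj(c,T-AX*h+.028*(E1*np.cos(t)+Y*np.sin(t)))[0] for h in(.018,.046) for t in np.linspace(0,6.28,60)])
    lo,hi=P.min(0),P.max(0); d=(np.abs(im.astype(int)-o).sum(2)>45).astype(np.uint8)
    x0,y0=(lo-6).astype(int); x1,y1=(hi+6).astype(int); ys,xs=np.nonzero(d[y0:y1,x0:x1])
    print(nm,'expected',lo.round(1),hi.round(1),'changed',xs.min()+x0,ys.min()+y0,xs.max()+x0,ys.max()+y0,len(xs))
    print(nm,'tip patch diff',np.abs(im.astype(int)-o)[int(proj(c,T)[0][1])-1:int(proj(c,T)[0][1])+2,int(proj(c,T)[0][0])-1:int(proj(c,T)[0][0])+2].mean())
    if nm=='side':
        print('gap profile along axis, lower side of column (h mm, brightness):')
        for h in range(8,52,3):
            q=proj(c,T-AX*h*.001+.028*(-Y))[0]; print(h,cv2.getRectSubPix(cv2.cvtColor(im,cv2.COLOR_RGB2GRAY),(1,1),tuple(map(float,q)))[0,0],end='  ')
    if nm=='top':  # bar and dead centre unchanged from the first picture?
        f=cv2.cvtColor(cv2.imread('pics/top0.png'),cv2.COLOR_BGR2GRAY); g=cv2.cvtColor(im,cv2.COLOR_RGB2GRAY)
        for n,(u,v) in(('bar',(400,147)),('dc',(403,177))):
            t=f[v-12:v+13,u-12:u+13]; r=cv2.matchTemplate(g[v-20:v+21,u-20:u+21],t,cv2.TM_CCOEFF_NORMED); _,m,_,l=cv2.minMaxLoc(r); print(n,'shift px',np.array(l)-8,'score',round(m,3))
E
```

```text
[ 0.5049 -0.0041  0.2403] 29.1167 1.9 [ 0.2229826   0.34394567 -0.41293027]
side expected [339.3 153.2] [365.  176.3] changed 339 153 365 181 307
side tip patch diff 5.0
gap profile along axis, lower side of column (h mm, brightness):
8 146  11 177  14 195  17 170  20 142  23 134  26 134  29 136  32 137  35 134  38 133  41 131  44 125  47 121  50 125  top expected [241.  143.7] [268.  171.9] changed 235 145 273 176 599
top tip patch diff 10.148148148148149
bar shift px [0 0] score 0.988
dc shift px [0 0] score 0.999
```

```bash
python3 -c "
from workcell import robot
print(robot.hand_in())"
```

```text
the job is handed in; nothing more can be done
None
```

The job is handed in at about 29 s of the 72 s allowed: the arbor was tapped home (34 N on the bar no longer moved it), the bar is back in its pocket, the camera images show both rings as one closed column on the collar, and the dead centre was left in its hole; I have not seen the verdict.

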